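# Load the toner cartridges into their colour cradles

### The job

Put each of the four toner cartridges into the cradle of its own colour, lying flat on the cradle floor inside the rim, with its white nozzle pointing out through the gap in the cradle's end wall. Set them down rather than dropping or throwing them, and leave the small amber bottle standing where it is.

Things in the scene. Friction and masses are not known exactly. Their poses are not given: they have to be found in the camera images.
- cart_cyan_center (a point): Centre of the loose cyan (light blue) toner cartridge, a block 104 (x) x 40 (y) x 48 (z) mm with grey end bands and a paper label, 0.15 to 0.31 kg, lying flat on the desk. The point is 24 mm above its underside. A white nozzle, 14 mm thick, sticks out 22 mm from the middle of its +x end, its axis 10 mm above the underside. z is up.
- cart_magenta_center (a point): Centre of the loose magenta (deep pink) toner cartridge, a block 104 (x) x 40 (y) x 48 (z) mm with grey end bands and a paper label, 0.15 to 0.31 kg, lying flat on the desk. The point is 24 mm above its underside. A white nozzle, 14 mm thick, sticks out 22 mm from the middle of its +x end, its axis 10 mm above the underside. z is up.
- cart_yellow_center (a point): Centre of the loose yellow toner cartridge, a block 104 (x) x 40 (y) x 48 (z) mm with grey end bands and a paper label, 0.15 to 0.31 kg, lying flat on the desk. The point is 24 mm above its underside. A white nozzle, 14 mm thick, sticks out 22 mm from the middle of its +x end, its axis 10 mm above the underside. z is up.
- cart_black_center (a point): Centre of the loose black toner cartridge, a block 104 (x) x 40 (y) x 48 (z) mm with grey end bands and a paper label, 0.15 to 0.31 kg, lying flat on the desk. The point is 24 mm above its underside. A white nozzle, 14 mm thick, sticks out 22 mm from the middle of its +x end, its axis 10 mm above the underside. z is up.
- cradle_cyan: Fixed cyan (light blue) open tray with a grey floor panel: 128 (x) x 64 (y) mm outside, 120 x 56 inside. Origin: centre of its underside, on the desk. Floor 4 mm thick, wall tops 18 mm above the desk. The +x end wall has a 34 mm gap in the middle for the nozzle, with a white floor strip beside it; the -x end is closed. A cartridge home in it is centred, its centre 28 mm up, its x along the tray's x. z is up.
- cradle_magenta: Fixed magenta (deep pink) open tray with a grey floor panel: 128 (x) x 64 (y) mm outside, 120 x 56 inside. Origin: centre of its underside, on the desk. Floor 4 mm thick, wall tops 18 mm above the desk. The +x end wall has a 34 mm gap in the middle for the nozzle, with a white floor strip beside it; the -x end is closed. A cartridge home in it is centred, its centre 28 mm up, its x along the tray's x. z is up.
- cradle_yellow: Fixed yellow open tray with a grey floor panel: 128 (x) x 64 (y) mm outside, 120 x 56 inside. Origin: centre of its underside, on the desk. Floor 4 mm thick, wall tops 18 mm above the desk. The +x end wall has a 34 mm gap in the middle for the nozzle, with a white floor strip beside it; the -x end is closed. A cartridge home in it is centred, its centre 28 mm up, its x along the tray's x. z is up.
- cradle_black: Fixed black open tray with a grey floor panel: 128 (x) x 64 (y) mm outside, 120 x 56 inside. Origin: centre of its underside, on the desk. Floor 4 mm thick, wall tops 18 mm above the desk. The +x end wall has a 34 mm gap in the middle for the nozzle, with a white floor strip beside it; the -x end is closed. A cartridge home in it is centred, its centre 28 mm up, its x along the tray's x. z is up.
- bottle_center (a point): Centre (40 mm up) of a small loose amber glass bottle with a white cap, 34 mm in diameter and 80 mm high, standing upright on the desk between the two middle cartridges. It is not part of the job and must stay standing where it is. z is up.
Mind the look-alikes: they are no part of the job. Of the things that look like the cradle_black, take the one that is farthest from the robot's base at the start.

How it is judged:
By the outcome, as a careful person would: the job done as asked, in the order asked, and still so for the second after the job is handed in, with the robot touching nothing.
It also fails if it takes over 88 s, if anything falls off the work surface, if the arm or the gripper's body presses on something with over 40 N, if the wrist force passes 120 N, or if a joint passes its speed limit or range.

### The arm

A 6-joint arm with a two-finger parallel gripper is mounted at the origin on the work surface. World frame = base frame: x ahead of the robot, y to its left, z up, the work surface at z = 0. Lengths are in m, angles in rad, forces in N, time in s.
With the tool pointing down it reaches from about 0.375 to 0.9 m from the base axis. Payload 3.1 kg.
Tool frame: the origin (TCP) lies at the very end of the fingers, on their centre line; the grasp point (between the pads) lies 19 mm behind it; y points along the fingers, z is the direction in which the jaws open and shut, and the axes are right-handed (so a half turn about y gives the same grasp; the last joint's range is limited). The gripper opens to 85 mm and grips with 20 to 120 N. Pads are 22 mm wide; open, the fingers measure 114 mm over their backs; the gripper's body (76 mm by 85 mm) begins 54 mm behind the grasp point. The pads swing forward as they close: fully open they stand 13 mm farther back than shut.
Start: joints at [-1.484, 0.527, 1.433, -0, 1.181, -0.178], TCP at [0.164, -0.603, 0.231] pointing down, gripper open.
Joint ranges: [-3.08, 3.08], [-0.75, 2.2], [0.22, 2.44], [-1.43, 4.57], [0, 2.65], [-2.85, 2.85]. Speed limits (rad/s): [2.79, 2.79, 3.14, 3.14, 3.14, 3.14].

### API

Orientations are given as [roll, pitch, yaw] about the fixed x, y, z axes, in that order (R = Rz(yaw) Ry(pitch) Rx(roll)).
In Python, from bench import * gives the robot as it stands.
- The arm moves only by the tool step_arm, never from a script. Its arguments are lists of equal length, an entry for each row: "twist": the turn, a rotation vector about the tool's x, y, z in degrees, a list of three; "travel": the shift along the tool's x, y, z in cm, a list of three; "fingers": the opening in per cent of the stroke, from 0 (shut) to 100 (fully open). In form: {"twist": [[rx, ry, rz], ...], "travel": [[x, y, z], ...], "fingers": [fingers, ...]}. A call has 1 to 20 rows; each row shifts and turns the pose as measured when the row begins, along the tool's axes as they then stand; what a row does not reach is not made up. A row lasts 1/8 s, in which the tool goes at most 62.5 mm and 10.7 degrees, less where a joint would pass 70% of its speed; a pose out of reach is approached as far as the arm can. A call is refused whole if a number of a shift passes 6.25 or a number of a turn 10.7, either way. A call with a gripper value outside its range is refused whole. The fingers move at their own pace and stop on an object; the grip force is fixed at half the most. Time passes only in rows, so rows that do not move let the fingers close. It gives the time, the measured TCP pose, the force and the opening at its end, in the units of the state.
- state(): the state, without advancing time (a new reading comes with each control period).
- get_image(name): name is "side" or "top" or "wrist"; returns a dict with "color" (400x640x3 uint8, blue, green, red), "fx", "fy", "cx", "cy" (pixels), "view" (4x4, takes a point from world to camera coordinates). Camera axes: x right, y down, z forward; pixel columns grow to the right and rows downward; lengths in m; the calibration is good to about 2 mm. A picture is of the moment at which its call begins. There is no depth.
- close_job(): hands the job in, once; it reports no verdict.
The state is a dict: "clock": time; "qpos": joint angles; "dq": joint speeds; "effort": joint torques, N m; "eef_pos": TCP position; "eef_rot": TCP orientation; "ft_force": force on the tool from outside, world axes, zero at the start; "torque": the same for the moment, N m; "finger_gap": finger opening in m.
Only numpy, scipy, OpenCV 4.12 (cv2) and the standard library are available. Lean on these libraries where they do the work, as an engineer would, in place of code of your own. Each camera call takes 0.05 s, during which the arm holds its last target.

## Working session

There is one attempt and no reset: what is moved stays moved. The work goes in short steps, Python scripts to look and compute and a tool call to move; the robot and the scene stay as the last step left them, time stands still between calls to the robot, and variables do not carry over. Pictures are saved under pics/ and viewed, and the job is handed in when it is done.

Besides the shell and the picture viewer there is one more tool, called as name(argument=value, ...) on one line, values as JSON. step_arm: Moves the arm, as the interface text tells. Its arguments: {"type":"object","properties":{"twist":{"type":"array","items":{"type":"array","items":{"type":"number"}}},"travel":{"type":"array","items":{"type":"array","items":{"type":"number"}}},"fingers":{"type":"array","items":{"type":"number"}}},"required":["twist","travel","fingers"]}

```bash
ls; mkdir -p pics; python3 - <<'E'
from bench import *
import cv2,numpy as np
s=state();print({k:np.round(v,3).tolist() for k,v in s.items()})
for n in["top","side","wrist"]:
    d=get_image(n);cv2.imwrite(f"pics/{n}0.png",d["color"]);print(n,d["fx"],d["cx"],d["cy"],np.round(d["view"],4).tolist())
E
```

```text
pics
{'clock': 0.0, 'qpos': [-1.484, 0.528, 1.434, -0.0, 1.181, -0.179], 'dq': [0.001, -0.0, -0.001, 0.001, 0.0, -0.0], 'effort': [0.0, -44.235, -17.803, -0.0, 0.009, -0.0], 'eef_pos': [0.164, -0.602, 0.23], 'eef_rot': [-1.573, 0.0, -2.876], 'ft_force': [0.859, -0.633, 0.013], 'torque': [0.019, -0.005, 0.002], 'finger_gap': 0.085}
top 488.70206914119217 322.0588029240998 198.1977895774387 [[-0.0073, -1.0, 0.0036, 0.0575], [-0.9785, 0.0064, -0.2063, 0.4594], [0.2063, -0.0051, -0.9785, 1.2383], [0.0, 0.0, 0.0, 1.0]]
side 499.95542871116936 315.2620290431785 195.79946150866678 [[-0.903, -0.4295, -0.0086, 0.4601], [-0.2668, 0.5764, -0.7723, 0.1335], [0.3367, -0.6952, -0.6351, 1.0409], [0.0, 0.0, 0.0, 1.0]]
wrist 303.8766474118786 315.68666252408923 202.2641421746399 [[0.2624, -0.965, -0.0027, -0.6236], [-0.9203, -0.2511, 0.3, -0.0398], [-0.2901, -0.0763, -0.9539, 0.3801], [0.0, 0.0, 0.0, 1.0]]
```

View pics/top0.png

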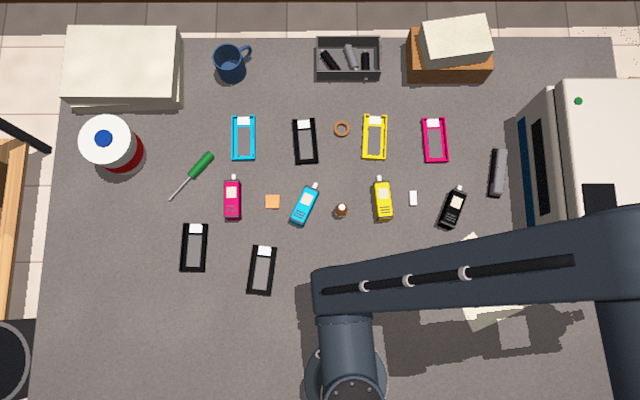

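View pics/side0.png

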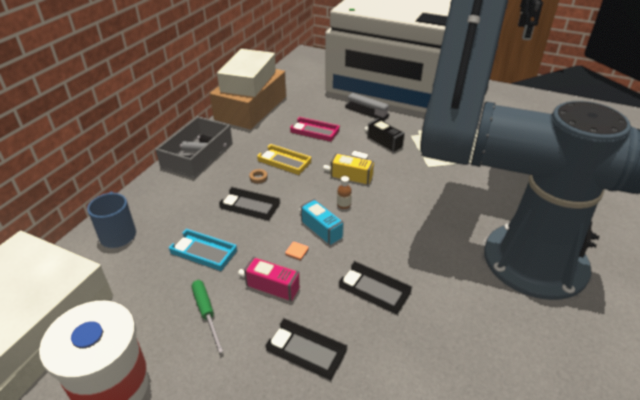

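View pics/wrist0.png

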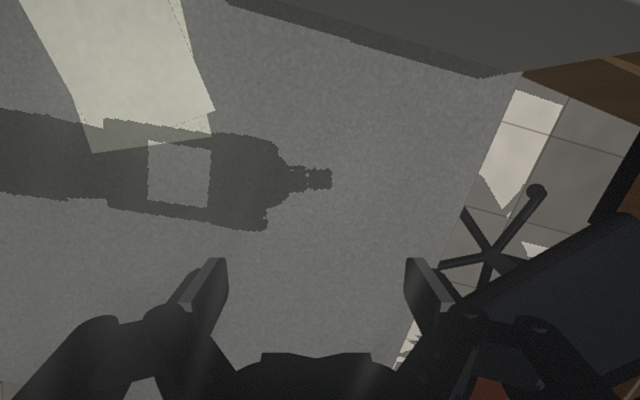

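The top view shows these cartridges: magenta (232,198), cyan (305,203), yellow (383,200) and black (453,207), with the bottle at (341,209). The cradles are cyan (243,138), yellow (374,137) and magenta (434,139).

There are three black trays, at (305,140), (194,247) and (262,270). The one meant is (305,140), because it is farthest from the base, which is at the bottom of the picture. I'll measure everything and confirm that one in a crop.

```bash
cat > h.py <<'E'
import numpy as np,cv2
def campos(d): V=np.array(d["view"]); return -V[:3,:3].T@V[:3,3]
def cast(d,uv,z):
    V=np.array(d["view"]);uv=np.atleast_2d(np.asarray(uv,float))
    r=np.c_[(uv[:,0]-d["cx"])/d["fx"],(uv[:,1]-d["cy"])/d["fy"],np.ones(len(uv))]@V[:3,:3]
    c=campos(d);t=(z-c[2])/r[:,2];return c+r*t[:,None]
def proj(d,P):
    V=np.array(d["view"]);P=np.atleast_2d(P)@V[:3,:3].T+V[:3,3]
    return np.c_[P[:,0]/P[:,2]*d["fx"]+d["cx"],P[:,1]/P[:,2]*d["fy"]+d["cy"]]
def masks(im):
    hsv=cv2.cvtColor(im,cv2.COLOR_BGR2HSV);H,S,V=cv2.split(hsv)
    return {"cyan":(abs(H.astype(int)-98)<10)&(S>140)&(V>80),"magenta":(H>160)&(H<177)&(S>140)&(V>70),
     "yellow":(abs(H.astype(int)-26)<5)&(S>150)&(V>100),"black":(V<60)}
E
python3 - <<'E'
from bench import *
from h import *
d=get_image("top");im=d["color"];print(campos(d))
for n,m in masks(im).items():
    m=m.astype(np.uint8); cs,_=cv2.findContours(m,cv2.RETR_EXTERNAL,cv2.CHAIN_APPROX_NONE)
    for c in cs:
        if cv2.contourArea(c)<150: continue
        (x,y),_,_=cv2.minAreaRect(c)
        if not(100<y<300 and 170<x<480):continue
        # metric rect at z=18mm and 48mm
        o=[]
        for z in(.018,.048):
            P=cast(d,c[:,0,:],z)[:,:2]
            r=cv2.minAreaRect((P*1000).astype(np.float32)); o.append((np.round(r[0],1).tolist(),np.round(r[1],1).tolist(),round(r[2],1)))
        print(n,round(x),round(y),cv2.contourArea(c),*o)
t=cv2.resize(im[95:305,150:500],None,fx=2.2,fy=2.2,interpolation=cv2.INTER_CUBIC);cv2.imwrite("pics/crop1.png",t)
t=cv2.resize(im[100:180,255:355],None,fx=7,fy=7,interpolation=cv2.INTER_CUBIC);cv2.imwrite("pics/crop2.png",t)
E
```

```text
[0.19451683 0.06085814 1.30626752]
cyan 304 205 487.0 ([448.8, 102.1], [42.9, 92.1], 65.0) ([442.9, 101.1], [41.9, 89.9], 65.0)
cyan 242 138 869.0 ([640.0, 273.1], [131.7, 63.9], 1.2) ([629.6, 268.1], [128.6, 62.4], 1.2)
magenta 232 199 515.0 ([465.8, 296.7], [94.9, 43.3], 1.6) ([459.5, 291.2], [92.7, 42.3], 1.6)
magenta 435 140 887.5 ([630.0, -258.7], [130.4, 67.4], 1.7) ([619.9, -251.3], [127.4, 65.8], 1.7)
yellow 382 199 501.5 ([462.3, -107.7], [93.2, 45.0], 5.3) ([456.0, -103.8], [91.0, 44.0], 5.3)
yellow 374 137 831.5 ([639.4, -91.0], [64.7, 131.1], 86.1) ([629.0, -87.5], [63.2, 128.0], 86.1)
black 341 289 292.5 ([225.4, 7.4], [26.5, 113.9], 2.9) ([224.7, 8.6], [25.9, 111.3], 2.9)
black 385 284 330.5 ([238.0, -107.2], [31.1, 109.0], 2.3) ([237.0, -103.2], [30.3, 106.4], 2.3)
black 434 279 500.0 ([250.2, -235.1], [34.4, 134.7], 7.6) ([248.9, -228.2], [33.6, 131.5], 7.6)
black 261 270 964.5 ([275.9, 214.5], [63.5, 127.2], 82.5) ([274.0, 211.0], [62.0, 124.2], 82.5)
black 193 247 991.0 ([336.8, 394.3], [65.6, 127.0], 88.0) ([333.5, 386.5], [64.1, 124.0], 88.0)
black 451 210 569.5 ([431.4, -291.8], [45.8, 109.0], 66.4) ([425.8, -283.6], [44.7, 106.4], 66.4)
black 305 141 814.5 ([627.9, 101.1], [131.3, 62.6], 4.8) ([617.8, 100.2], [128.2, 61.2], 4.8)
```

View pics/crop1.png

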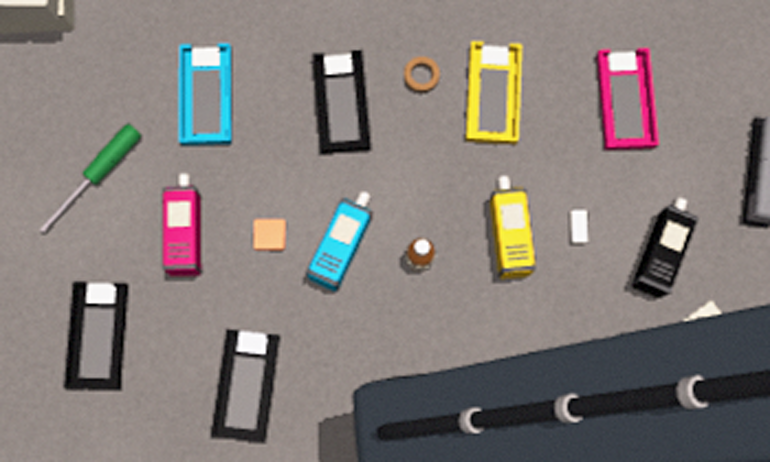

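View pics/crop2.png

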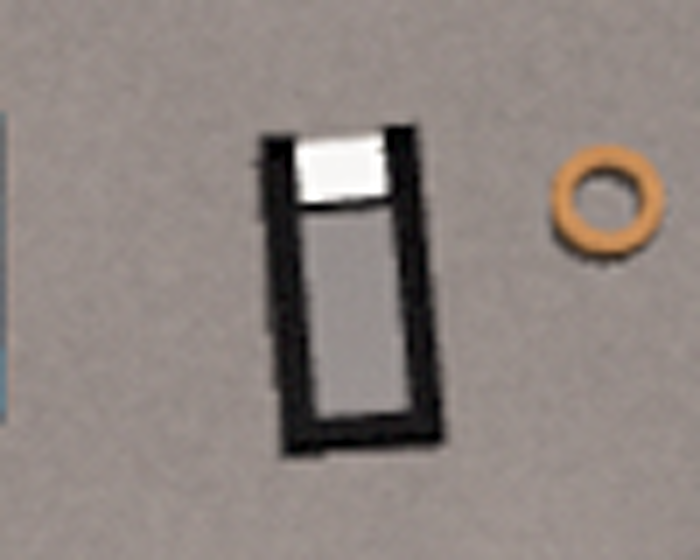

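The enlarged crop confirms the black tray at (305,140): far row, white strip on its +x end, about 0.64 m from the base against 0.35 m and 0.52 m for the other two. Next I'll move the wrist camera over the scene to measure more finely.

step_arm(twist=[[0,0,0],[0,0,0],[0,0,0],[0,0,0],[0,0,0],[0,0,0],[0,0,0],[0,0,0],[0,7.6,0],[0,7.6,0],[0,0,0]], travel=[[-4.84,-1.25,-3.25],[-4.84,-1.25,-3.25],[-4.84,-1.25,-3.25],[-4.84,-1.25,-3.25],[-4.84,-1.25,-3.25],[-4.84,-1.25,-3.25],[-4.84,-1.25,-3.25],[-4.84,-1.25,-3.25],[0,0,0],[0,0,0],[0,0,0]], fingers=[65,65,65,65,65,65,65,65,65,65,65])

```text
clock: 1.58
eef_pos: [0.4795, -0.2392, 0.3328]
eef_rot: [-1.573, 0.003, 3.135]
ft_force: [-1.0, 0.2, -0.8]
finger_gap: 0.0553
```

```bash
python3 - <<'E'
from bench import *
from h import *
s=state();print({k:np.round(s[k],3).tolist() for k in("clock","qpos","eef_pos","eef_rot","ft_force","finger_gap")})
d=get_image("wrist");print(campos(d));cv2.imwrite("pics/w1.png",d["color"])
E
```

```text
{'clock': 1.575, 'qpos': [-0.673, 0.297, 1.522, 0.003, 1.321, 0.903], 'eef_pos': [0.479, -0.239, 0.333], 'eef_rot': [-1.573, 0.003, 3.135], 'ft_force': [-0.966, 0.184, -0.783], 'finger_gap': 0.055}
[ 0.55491267 -0.24029657  0.47543523]
```

View pics/w1.png

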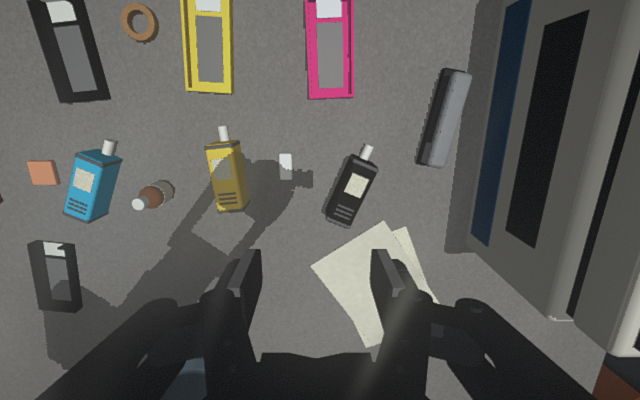

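The wrist view is clear, with the camera about 75 mm ahead of the TCP. I'll hover over the right-hand trays first, then the left-hand ones.

step_arm(twist=[[0,0,0],[0,0,0],[0,0,0]], travel=[[-3.75,0,-3.5],[-3.75,0,-3.5],[0,0,0]], fingers=[65,65,65])

```text
clock: 2.0
eef_pos: [0.5558, -0.1704, 0.3325]
eef_rot: [-1.572, 0.002, 3.136]
ft_force: [-1.5, -0.5, 0.3]
finger_gap: 0.0552
```

```bash
cat > tr.py <<'E'
from bench import *
from h import *
import sys
tag=sys.argv[1]
s=state();print({k:np.round(s[k],4).tolist() for k in("clock","eef_pos","eef_rot","ft_force","finger_gap")})
d=get_image("wrist");im=d["color"];C=campos(d);print("cam",np.round(C,3));cv2.imwrite(f"pics/{tag}.png",im)
for n,m in masks(im).items():
    m=m.astype(np.uint8); m[230:]=0
    cs,_=cv2.findContours(m,cv2.RETR_EXTERNAL,cv2.CHAIN_APPROX_NONE)
    for c in cs:
        if cv2.contourArea(c)<1200: continue
        z=.018; P=cast(d,c[:,0,:],z)[:,:2]*1000
        r=cv2.minAreaRect(P.astype(np.float32)); 
        (w,h),a=r[1],r[2]
        if w<h: a-=90;w,h=h,w
        print(n,cv2.boundingRect(c),"z18",np.round(r[0],1),round(w,1),round(h,1),"yaw",round(a,1))
        P=cast(d,c[:,0,:],.048)[:,:2]*1000;r=cv2.minAreaRect(P.astype(np.float32));print("   z48",np.round(r[0],1),np.round(r[1],1))
E
python3 tr.py w2
```

```text
{'clock': 2.0, 'eef_pos': [0.5558, -0.1704, 0.3325], 'eef_rot': [-1.5722, 0.002, 3.1365], 'ft_force': [-1.5238, -0.5084, 0.2872], 'finger_gap': 0.0552}
cam [ 0.631 -0.171  0.475]
magenta (355, 57, 47, 95) z18 [ 632.2 -258.6] 127.1 64.1 yaw 2.1
   z48 [ 632.2 -252.9] [118.7  59.9]
black (557, 98, 82, 132) z18 [ 541.3 -594.1] 200.6 70.0 yaw -0.1
   z48 [ 547.2 -566.4] [ 65.4 187.4]
black (514, 66, 62, 164) z18 [ 562.5 -509. ] 242.3 40.4 yaw -0.1
   z48 [ 567.1 -486.8] [ 37.7 226.4]
black (92, 59, 73, 96) z18 [631.1  97.3] 126.5 71.9 yaw 4.9
   z48 [631.2  79.7] [118.2  67.2]
```

View pics/w2.png

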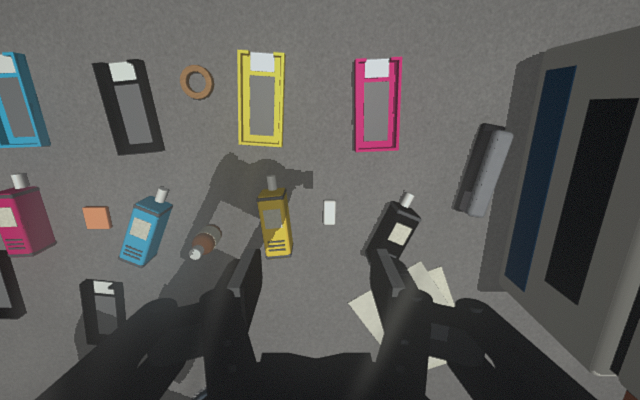

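step_arm(twist=[[0,0,0],[0,0,0],[0,0,0],[0,0,0],[0,0,0],[0,0,0],[0,0,0]], travel=[[0,0,-6],[0,0,-6],[0,0,-6],[0,0,-6],[0,0,-6],[0,0,-6],[0,0,0]], fingers=[65,65,65,65,65,65,65])

```text
clock: 2.92
eef_pos: [0.5561, 0.186, 0.3309]
eef_rot: [-1.567, -0.002, 3.126]
ft_force: [-0.4, -0.1, -0.5]
finger_gap: 0.0556
```

```bash
python3 tr.py w3
```

```text
{'clock': 2.925, 'eef_pos': [0.5561, 0.186, 0.3309], 'eef_rot': [-1.5668, -0.0017, 3.1261], 'ft_force': [-0.4017, -0.0913, -0.5094], 'finger_gap': 0.0556}
cam [0.632 0.185 0.473]
cyan (224, 50, 55, 97) z18 [641.1 273.3] 127.3 64.5 yaw 1.8
   z48 [640.5 267.5] [118.9  60.3]
magenta (593, 53, 47, 94) z18 [ 632.2 -257.7] 127.0 65.1 yaw 2.0
   z48 [ 632.2 -228.5] [118.6  60.8]
yellow (478, 46, 66, 97) z18 [641.2 -90. ] 126.4 64.0 yaw -3.8
   z48 [640.6 -71.9] [ 59.8 118.1]
black (347, 56, 49, 97) z18 [630.5 103.5] 126.2 65.9 yaw 4.8
   z48 [630.6 108.8] [117.9  61.5]
```

View pics/w3.png

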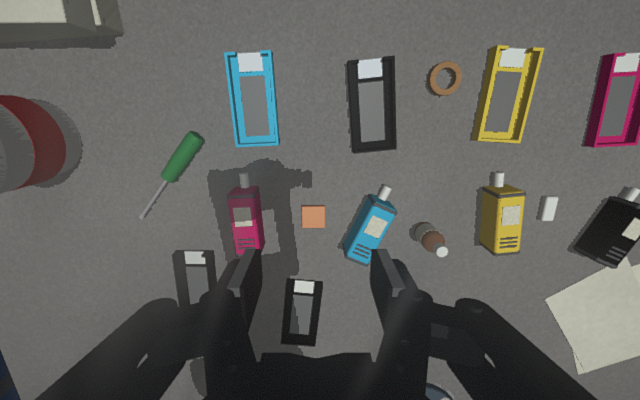

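The trays (x, y in mm, yaw) are cyan (641, 273, 1.7°), black (630.5, 104, 4.8°), yellow (641, -90, -3.8°) and magenta (632, -258.5, 2°). These agree with the top camera. Next I'll hover with the camera over the magenta cartridge.

step_arm(twist=[[0,0,0],[0,0,0],[0,0,0],[0,0,0],[0,0,0]], travel=[[4.2,2,-2.6],[4.2,2,-2.6],[4.2,2,-2.6],[4.2,2,-2.6],[0,0,0]], fingers=[65,65,65,65,65])

```text
clock: 3.6
eef_pos: [0.3897, 0.2808, 0.2477]
eef_rot: [-1.56, -0.0, 3.11]
ft_force: [0.4, -0.5, 0.4]
finger_gap: 0.0555
```

```bash
python3 tr.py w4
```

```text
{'clock': 3.6, 'eef_pos': [0.3897, 0.2808, 0.2477], 'eef_rot': [-1.5597, -0.0001, 3.1104], 'ft_force': [0.3578, -0.4535, 0.444], 'finger_gap': 0.0555}
cam [0.466 0.28  0.39 ]
cyan (437, 76, 73, 90) z18 [445.3  97.1] 97.8 58.1 yaw -25.1
   z48 [446.9 111.8] [53.4 89.9]
magenta (277, 66, 42, 88) z18 [460.6 296.1] 97.7 41.9 yaw 2.0
   z48 [461.  294.8] [89.8 38.6]
```

View pics/w4.png

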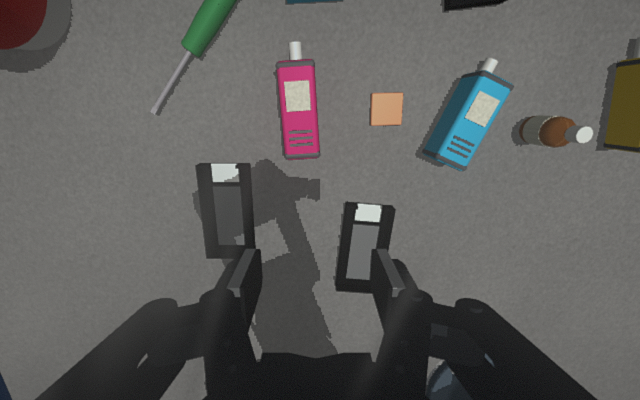

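Magenta cartridge: centre (461, 295) mm, yaw 2°, seen nearly from overhead at about (298,110). I'll write a small helper for the deltas, then go.

```bash
cat > go.py <<'E'
# usage: go.py x y z yawdeg (mm, deg; yaw of cartridge axis). prints twist (deg) & travel (cm) in tool axes after twist and before
from bench import *
import numpy as np,sys
from scipy.spatial.transform import Rotation as R
x,y,z,a=map(float,sys.argv[1:5])
s=state();p=np.array(s["eef_pos"])*1000;R0=R.from_euler("xyz",s["eef_rot"])
R1=R.from_euler("xyz",[-90,0,a+180],degrees=True)
D=np.array([x,y,z])-p
print("clock",round(s["clock"],2),"pos",np.round(p,1),"yaw",round(np.degrees(s["eef_rot"][2])%360-180,2),"gap",round(s["finger_gap"]*1000,1),"F",np.round(s["ft_force"],1))
print("twist",np.round((R0.inv()*R1).as_rotvec(degrees=True),2),"travel before twist",np.round(R0.inv().apply(D)/10,2),"after twist",np.round(R1.inv().apply(D)/10,2))
E
python3 go.py 461 295 100 2
```

```text
clock 3.65 pos [392.5 280.7 248.8] yaw -1.86 gap 55.3 F [-0.2  0.3  1.4]
twist [-0.58 -3.87 -0.21] travel before twist [-6.74 14.89 -1.8 ] after twist [-6.9  14.88 -1.19]
```

step_arm(twist=[[-0.6,-3.9,-0.2],[0,0,0],[0,0,0],[0,0,0],[0,0,0]], travel=[[0,0,0],[-2.3,4.96,-0.4],[-2.3,4.96,-0.4],[-2.3,4.96,-0.4],[0,0,0]], fingers=[65,65,65,65,65])

```text
clock: 4.28
eef_pos: [0.479, 0.2875, 0.1011]
eef_rot: [-1.573, 0.018, -3.116]
ft_force: [0.3, 0.2, 0.3]
finger_gap: 0.0553
```

```bash
python3 go.py 461 295 24 2; python3 tr.py w5
```

```text
clock 4.28 pos [479.  287.5 101.1] yaw 1.48 gap 55.3 F [0.3 0.2 0.3]
twist [ 0.14 -0.52 -1.04] travel before twist [ 1.92  7.68 -0.77] after twist [ 1.77  7.71 -0.81]
{'clock': 4.275, 'eef_pos': [0.479, 0.2875, 0.1011], 'eef_rot': [-1.5734, 0.0181, -3.1158], 'ft_force': [0.3362, 0.1619, 0.2694], 'finger_gap': 0.0553}
cam [0.552 0.289 0.245]
cyan (518, 198, 102, 32) z18 [481.1  86.3] 80.4 25.7 yaw -88.5
   z48 [490.5 113.1] [22.3 69.8]
cyan (295, 0, 98, 78) z18 [599.5 272.6] 63.9 46.6 yaw -88.6
   z48 [593.3 274.7] [40.4 55.4]
magenta (275, 185, 58, 45) z18 [480.7 296.8] 44.3 36.1 yaw -88.5
   z48 [490.1 295.7] [31.3 38.4]
black (527, 0, 113, 103) z18 [597.3 105.3] 76.1 63.5 yaw -85.5
   z48 [591.3 129.6] [55.1 66.1]
```

View pics/w5.png

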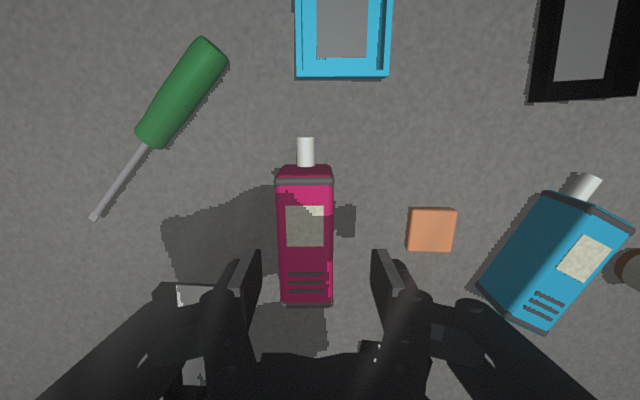

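The TCP overshot by 18 mm in x. I'll correct it, then descend in slower steps.

step_arm(twist=[[0.1,-0.5,-1],[0,0,0],[0,0,0]], travel=[[0.9,2,-0.4],[0.9,2,-0.4],[0,0,0]], fingers=[70,70,70])

```text
clock: 4.7
eef_pos: [0.4633, 0.2953, 0.0681]
eef_rot: [-1.576, 0.012, -3.108]
ft_force: [-0.2, -0.3, -0.0]
finger_gap: 0.0594
```

```bash
python3 go.py 461 295.5 24 2
```

```text
clock 4.7 pos [463.3 295.3  68.1] yaw 1.95 gap 59.4 F [-0.2 -0.3 -0. ]
twist [ 0.28 -0.05 -0.71] travel before twist [ 0.28  4.4  -0.01] after twist [ 0.23  4.41 -0.03]
```

step_arm(twist=[[0.3,0,-0.7],[0,0,0],[0,0,0],[0,0,0],[0,0,0],[0,0,0],[0,0,0]], travel=[[0.1,1.7,0],[0.1,1.7,0],[0,0.9,0],[0,0,0],[0,0,0],[0,0,0],[0,0,0]], fingers=[70,70,70,70,20,20,20])

```text
clock: 5.58
eef_pos: [0.4635, 0.2961, 0.0254]
eef_rot: [-1.572, 0.005, -3.107]
ft_force: [0.9, 0.3, -2.7]
finger_gap: 0.039
```

```bash
python3 go.py 461 295.5 24 2; python3 tr.py w6
```

```text
clock 5.58 pos [463.5 296.1  25.4] yaw 2.0 gap 39.0 F [ 0.9  0.3 -2.7]
twist [ 0.07 -0.   -0.31] travel before twist [0.26 0.13 0.05] after twist [0.26 0.14 0.05]
{'clock': 5.575, 'eef_pos': [0.4635, 0.2961, 0.0254], 'eef_rot': [-1.572, 0.0054, -3.1067], 'ft_force': [0.8644, 0.2862, -2.6941], 'finger_gap': 0.039}
cam [0.539 0.298 0.168]
cyan (307, 0, 149, 20) z18 [580.3 271.9] 63.8 7.2 yaw -88.1
   z48 [572.  277.1] [ 5.8 51. ]
magenta (270, 192, 93, 38) z18 [487.5 296.8] 47.8 20.4 yaw -88.0
   z48 [497.7 297.1] [16.3 38.2]
```

View pics/w6.png

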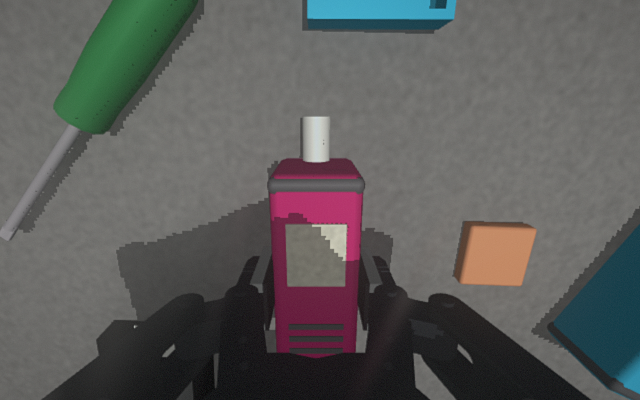

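The magenta cartridge is gripped (gap 39 mm), with the gripper about the middle of its length and the nozzle ahead at (316,138). I'll lift it and carry it to the magenta tray.

```bash
python3 - <<'E'
from bench import *
from h import *
d=get_image("wrist")
for uv in [(316,180),(316,117),(270,190),(363,190)]: print(uv,np.round(cast(d,uv,.049 if uv[1]>150 else .012)*1000,1))
E
```

```text
(316, 180) [[511.1 297.4  49. ]]
(316, 117) [[534.5 298.3  12. ]]
(270, 190) [[506.3 315.9  49. ]]
(363, 190) [[507.6 278.2  49. ]]
```

step_arm(twist=[[0,0,0],[0,0,0],[0,0,0],[0,0,0],[0,0,0],[0,0,0],[0,0,0],[0,0,0],[0,0,0],[0,0,0],[0,0,0],[0,0,0],[0,0,0],[0,0,0],[0,0,0],[0,0,0],[0,0,0]], travel=[[0,-1,0],[0,-4,0],[0,-4,0],[0,-3.5,0],[-1.3,0,4.9],[-1.3,0,4.9],[-1.3,0,4.9],[-1.3,0,4.9],[-1.3,0,4.9],[-1.3,0,4.9],[-1.3,0,4.9],[-1.3,0,4.9],[-1.3,0,4.9],[-1.3,0,4.9],[-1.3,0,4],[-0.6,0,2.5],[0,0,0]], fingers=[20,20,20,20,20,20,20,20,20,20,20,20,20,20,20,20,20])

```text
clock: 7.8
eef_pos: [0.6345, -0.2691, 0.1628]
eef_rot: [-1.573, 0.011, -3.104]
ft_force: [0.3, 0.1, -3.5]
finger_gap: 0.0393
```

```bash
python3 go.py 634 -258.5 60 2; python3 tr.py w7
```

```text
clock 7.8 pos [ 634.5 -269.1  162.8] yaw 2.16 gap 39.3 F [ 0.3  0.1 -3.5]
twist [ 0.1   0.16 -0.63] travel before twist [ 0.13 10.28 -1.05] after twist [ 0.02 10.28 -1.06]
{'clock': 7.8, 'eef_pos': [0.6345, -0.2691, 0.1628], 'eef_rot': [-1.5726, 0.0111, -3.1039], 'ft_force': [0.2538, 0.1321, -3.5399], 'finger_gap': 0.0393}
cam [ 0.709 -0.267  0.306]
magenta (270, 192, 93, 38) z18 [ 612.6 -269.7] 91.4 39.0 yaw -87.8
   z48 [ 622.6 -269.4] [34.9 81.9]
yellow (93, 104, 74, 126) z18 [644.  -91.4] 122.5 63.2 yaw -3.8
   z48 [ 650.7 -109.7] [ 56.6 109.8]
black (532, 153, 67, 77) z18 [ 640.1 -512.9] 76.9 47.3 yaw 0.1
   z48 [ 647.2 -487.3] [68.9 42.4]
```

View pics/w7.png

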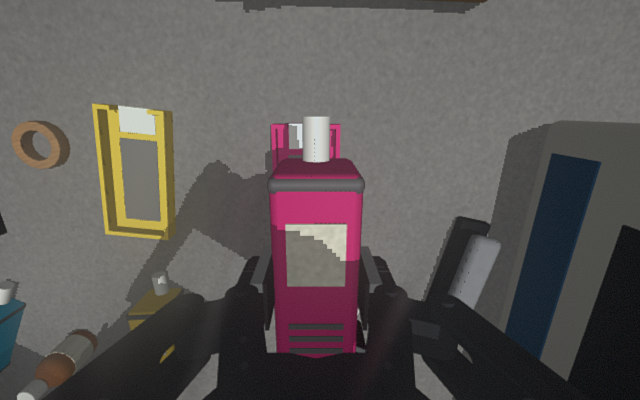

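step_arm(twist=[[0.1,0.2,-0.6],[0,0,0],[0,0,0],[0,0,0]], travel=[[0,2.5,-0.5],[0,3.5,-0.5],[0,3.5,0],[0,0,0]], fingers=[20,20,20,20])

```text
clock: 8.35
eef_pos: [0.6317, -0.2497, 0.0674]
eef_rot: [-1.576, -0.004, -3.102]
ft_force: [-0.5, 0.5, -2.3]
finger_gap: 0.039
```

```bash
python3 go.py 635 -258.5 30 2; python3 tr.py w8 | tail -0
```

```text
clock 8.35 pos [ 631.7 -249.7   67.4] yaw 2.25 gap 39.0 F [-0.5  0.5 -2.3]
twist [0.31 0.25 0.21] travel before twist [-0.31  3.73  0.91] after twist [-0.3   3.74  0.89]Exception ignored on flushing sys.stdout:
BrokenPipeError: [Errno 32] Broken pipe
```

View pics/w8.png

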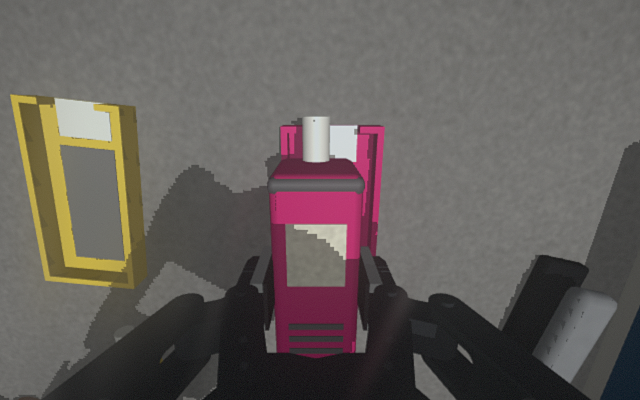

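Consistent with the numbers, the tray shows 9 mm to the right. I'll correct that before going down.

step_arm(twist=[[0.3,0.2,0.2],[0,0,0],[0,0,0]], travel=[[-0.3,0.8,0.85],[0,0.4,0],[0,0,0]], fingers=[20,20,20])

```text
clock: 8.78
eef_pos: [0.6395, -0.2601, 0.0614]
eef_rot: [-1.564, 0.01, -3.105]
ft_force: [-0.7, 0.6, -2.1]
finger_gap: 0.0388
```

```bash
python3 go.py 635 -258.5 30 2; python3 tr.py w9 >/dev/null
```

```text
clock 8.78 pos [ 639.5 -260.1   61.4] yaw 2.09 gap 38.8 F [-0.7  0.6 -2.1]
twist [-0.37  0.09 -0.59] travel before twist [ 0.47  3.13 -0.2 ] after twist [ 0.44  3.14 -0.18]
```

View pics/w9.png

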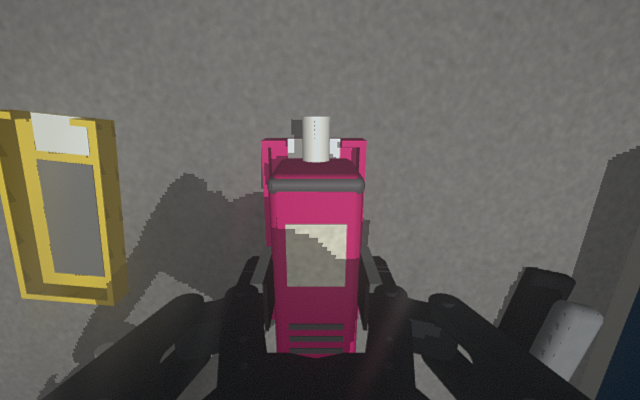

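step_arm(twist=[[0,0,0],[0,0,0],[0,0,0],[0,0,0]], travel=[[0.4,0.7,-0.1],[0,0.9,0],[0,0.5,0],[0,0,0]], fingers=[20,20,20,20])

```text
clock: 9.32
eef_pos: [0.6353, -0.2596, 0.0393]
eef_rot: [-1.564, 0.011, -3.105]
ft_force: [0.1, -0.3, -1.8]
finger_gap: 0.0388
```

```bash
python3 go.py 635 -258.5 30 2; python3 tr.py w10 >/dev/null
```

```text
clock 9.32 pos [ 635.3 -259.6   39.3] yaw 2.07 gap 38.8 F [ 0.1 -0.3 -1.8]
twist [-0.39  0.07 -0.61] travel before twist [ 0.04  0.93 -0.12] after twist [ 0.03  0.93 -0.12]
```

View pics/w10.png

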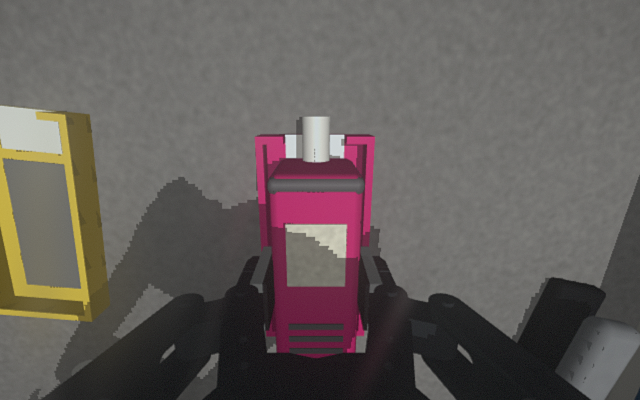

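step_arm(twist=[[0,0,0],[0,0,0],[0,0,0],[0,0,0]], travel=[[0,0.4,-0.1],[0,0.4,0],[0,0.2,0],[0,0,0]], fingers=[20,20,20,20])

```text
clock: 9.88
eef_pos: [0.6361, -0.259, 0.0297]
eef_rot: [-1.563, 0.012, -3.105]
ft_force: [-0.4, 0.3, -1.1]
finger_gap: 0.0388
```

```bash
python3 go.py 635 -258.5 29.5 2
```

```text
clock 9.88 pos [ 636.1 -259.    29.7] yaw 2.08 gap 38.8 F [-0.4  0.3 -1.1]
twist [-0.44  0.07 -0.68] travel before twist [ 0.11  0.02 -0.05] after twist [ 0.11  0.02 -0.05]
```

step_arm(twist=[[0,0,0],[0,0,0],[0,0,0],[0,0,0],[0,0,0],[0,0,0],[0,0,0],[0,0,0],[0,0,0],[0,0,0],[0,0,0],[0,0,0],[0,0,0],[0,0,0],[0,0,0]], travel=[[0,0.1,0],[0,0,0],[0,0,0],[0,0,0],[0,-2,0],[0,-5,0],[0,-5,0],[0,-5,0],[5,-1,0.4],[5,-1,0.4],[5,-1,0.4],[5,-1,0.4],[4,0,0.4],[2.5,0,0],[0,0,0]], fingers=[20,65,65,65,65,65,65,65,65,65,65,65,65,65,65])

```text
clock: 11.75
eef_pos: [0.3659, -0.2904, 0.2566]
eef_rot: [-1.542, 0.033, -3.104]
ft_force: [-0.0, 0.5, 0.1]
finger_gap: 0.0553
```

```bash
python3 tr.py w11
```

```text
{'clock': 11.75, 'eef_pos': [0.3659, -0.2904, 0.2566], 'eef_rot': [-1.5417, 0.033, -3.1035], 'ft_force': [-0.0416, 0.4637, 0.1263], 'finger_gap': 0.0553}
cam [ 0.437 -0.284  0.401]
yellow (118, 47, 51, 88) z18 [458.6 -92.4] 96.2 41.0 yaw 5.2
   z48 [ 456.9 -107.4] [88.7 37.7]
black (281, 77, 65, 87) z18 [ 432.2 -290.8] 96.6 42.4 yaw -23.5
   z48 [ 432.6 -290.3] [39.1 89. ]
black (509, 0, 88, 175) z18 [ 477.  -576.5] 199.3 62.4 yaw -0.1
   z48 [ 473.8 -553.6] [ 57.5 183.7]
black (463, 0, 59, 195) z18 [ 460.3 -505.1] 224.9 33.0 yaw -0.1
   z48 [ 458.4 -487.8] [ 30.4 207.3]
```

View pics/w11.png

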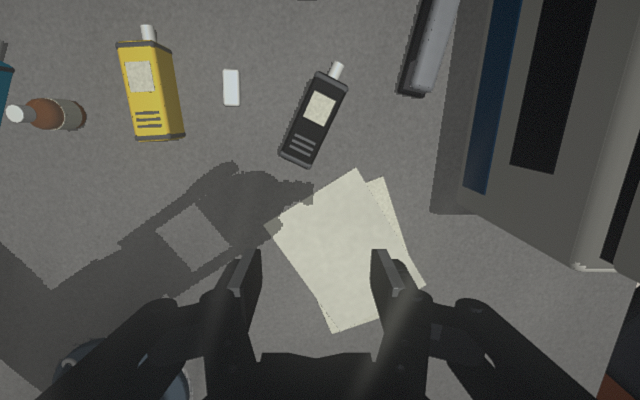

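Black cartridge at about (315,120): centre (432.6, -290.3) mm, yaw -23.5°, nozzle toward the upper right. The orientation drifts as it moves, so I'll correct that too.

```bash
python3 go.py 432.6 -290.3 110 -23.5
```

```text
clock 11.8 pos [ 366.9 -290.9  256.8] yaw 2.23 gap 55.3 F [ 0.  -0.4  0.3]
twist [-1.25 25.69 -2.3 ] travel before twist [-6.06 14.89 -0.25] after twist [-6.   14.68 -2.67]
```

step_arm(twist=[[-0.4,8.5,-0.8],[-0.4,8.5,-0.8],[-0.4,8.5,-0.8],[0,0,0],[0,0,0],[0,0,0],[0,0,0]], travel=[[0,2,0],[0,3,0],[0,3,0],[-2.5,2.5,-1],[-2.5,2,-1],[-1,1,-0.5],[0,0,0]], fingers=[70,70,70,70,70,70,70])

```text
clock: 12.68
eef_pos: [0.4462, -0.2987, 0.1226]
eef_rot: [-1.563, 0.013, 2.725]
ft_force: [-0.3, -0.3, -0.0]
finger_gap: 0.0598
```

```bash
python3 go.py 432.6 -290.3 60 -23.5
```

```text
clock 12.68 pos [ 446.2 -298.7  122.6] yaw -23.89 gap 59.8 F [-0.3 -0.3 -0. ]
twist [-0.43 -0.39 -0.76] travel before twist [ 1.66  6.24 -0.26] after twist [ 1.58  6.26 -0.23]
```

step_arm(twist=[[-0.4,-0.4,-0.8],[0,0,0],[0,0,0],[0,0,0]], travel=[[0.8,2,-0.1],[0.8,2,-0.1],[0,1.5,0],[0,0,0]], fingers=[70,70,70,70])

```text
clock: 13.18
eef_pos: [0.4299, -0.2901, 0.0661]
eef_rot: [-1.571, -0.002, 2.732]
ft_force: [-0.7, -0.1, -1.4]
finger_gap: 0.0599
```

```bash
python3 go.py 432.6 -290.3 25 -23.5
```

```text
clock 13.18 pos [ 429.9 -290.1   66.1] yaw -23.49 gap 59.9 F [-0.7 -0.1 -1.4]
twist [-0.01  0.01  0.11] travel before twist [-0.26  4.11 -0.09] after twist [-0.25  4.11 -0.09]
```

step_arm(twist=[[0,0,0],[0,0,0],[0,0,0],[0,0,0],[0,0,0],[0,0,0],[0,0,0]], travel=[[-0.25,1.5,-0.1],[0,1.6,0],[0,0.9,0],[0,0,0],[0,0,0],[0,0,0],[0,0,0]], fingers=[70,70,70,70,20,20,20])

```text
clock: 14.05
eef_pos: [0.4338, -0.2915, 0.0244]
eef_rot: [-1.569, 0.001, 2.732]
ft_force: [1.0, 0.5, -0.8]
finger_gap: 0.0389
```

```bash
cat > inhand.py <<'E'
from bench import *
from h import *
import sys
s=state();d=get_image("wrist");cv2.imwrite(f"pics/{sys.argv[1]}.png",d["color"])
E
python3 go.py 432.6 -290.3 25 -23.5; python3 inhand.py w12
```

```text
clock 14.05 pos [ 433.8 -291.5   24.4] yaw -23.5 gap 38.9 F [ 1.   0.5 -0.8]
twist [-0.09  0.   -0.07] travel before twist [ 0.16 -0.06 -0.06] after twist [ 0.16 -0.06 -0.06]
```

View pics/w12.png

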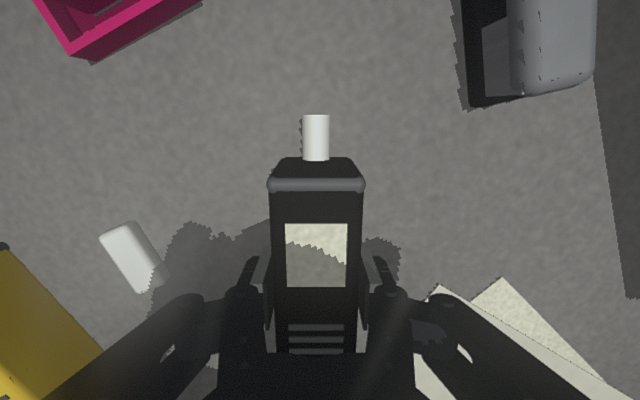

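step_arm(twist=[[0,0,0],[0,0,0],[0,-9.4,0],[0,-9.4,0],[0,-9.4,0],[0,0,0],[0,0,0],[0,0,0],[0,0,0],[0,0,0],[0,0,0],[0,0,0],[0,0,0],[0,0,0],[0,0,0]], travel=[[0,-1,0],[0,-4,0],[0,-4,0],[0,-3,0],[0,-1,0],[-2.9,0,-4.7],[-2.9,0,-4.7],[-2.9,0,-4.7],[-2.9,0,-4.7],[-2.9,0,-4.7],[-2.9,0,-4.7],[-2.9,0,-4.7],[-1.8,0,-3],[-0.8,0,-1],[0,0,0]], fingers=[20,20,20,20,20,20,20,20,20,20,20,20,20,20,20])

```text
clock: 15.98
eef_pos: [0.6315, 0.1078, 0.1668]
eef_rot: [-1.562, 0.009, -3.046]
ft_force: [-0.2, -0.3, -1.5]
finger_gap: 0.0389
```

```bash
python3 go.py 632.5 104.4 70 4.8; python3 inhand.py w13
```

```text
clock 15.97 pos [631.5 107.8 166.8] yaw 5.46 gap 38.9 F [-0.2 -0.3 -1.5]
twist [-0.52  0.66 -0.51] travel before twist [0.02 9.68 0.26] after twist [-0.07  9.68  0.35]
```

View pics/w13.png

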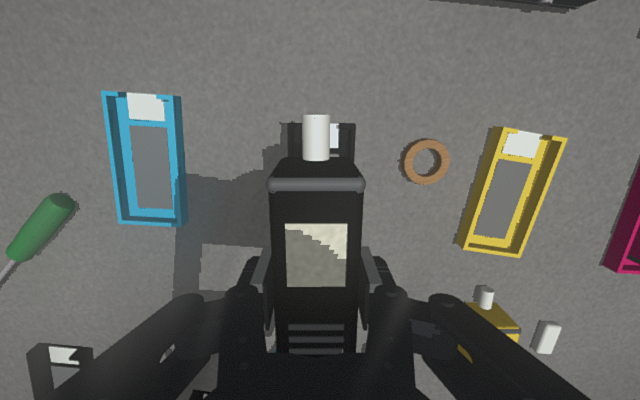

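step_arm(twist=[[-0.5,0.6,-0.5],[0,0,0],[0,0,0],[0,0,0],[0,0,0]], travel=[[0,2.5,0.1],[0,3.5,0.1],[0,2.5,0],[0,1,0],[0,0,0]], fingers=[20,20,20,20,20])

```text
clock: 16.65
eef_pos: [0.6275, 0.0971, 0.0643]
eef_rot: [-1.571, -0.009, -3.069]
ft_force: [0.4, -0.3, -1.4]
finger_gap: 0.0389
```

```bash
python3 go.py 632.5 104.4 40 4.8; python3 inhand.py w14
```

```text
clock 16.65 pos [627.5  97.1  64.3] yaw 4.18 gap 38.9 F [ 0.4 -0.3 -1.4]
twist [ 0.01 -0.62  0.53] travel before twist [-0.57  2.42 -0.69] after twist [-0.56  2.43 -0.69]
```

View pics/w14.png

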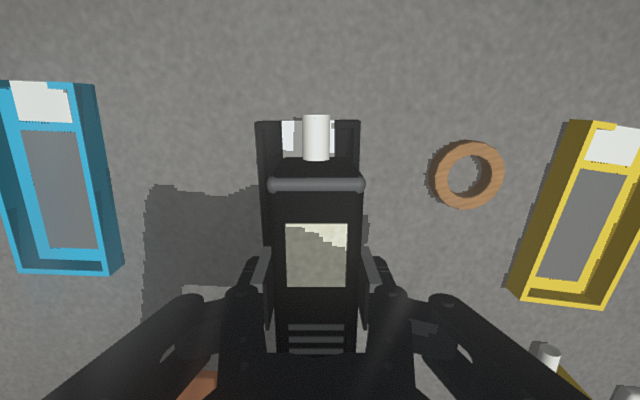

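step_arm(twist=[[0,-0.3,0.2],[0,0,0],[0,0,0],[0,0,0]], travel=[[-0.4,0.7,-0.5],[0,1,0],[0,0.5,0],[0,0,0]], fingers=[20,20,20,20])

```text
clock: 17.2
eef_pos: [0.6335, 0.1029, 0.0437]
eef_rot: [-1.57, 0.0, -3.063]
ft_force: [-0.5, -0.3, -1.8]
finger_gap: 0.0388
```

```bash
python3 go.py 632.5 104.4 28.6 4.8; python3 inhand.py w15
```

```text
clock 17.2 pos [633.5 102.9  43.7] yaw 4.53 gap 38.8 F [-0.5 -0.3 -1.8]
twist [-0.03 -0.27 -0.02] travel before twist [ 0.09  1.51 -0.16] after twist [ 0.09  1.51 -0.16]
```

View pics/w15.png

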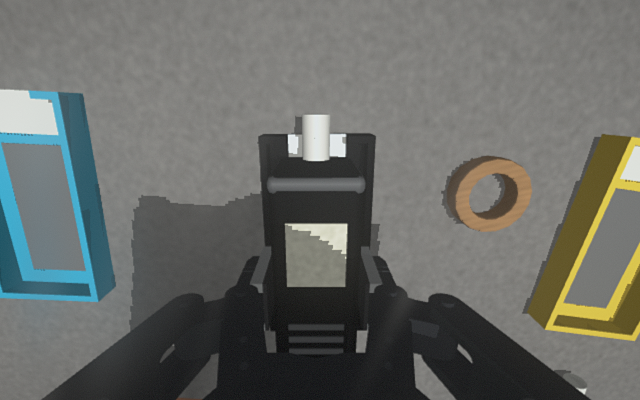

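The nozzle is central between the two white strip halves at (293,143) and (339,143). Lowering.

step_arm(twist=[[0,0,0],[0,0,0],[0,0,0],[0,0,0],[0,0,0]], travel=[[0.1,0.5,-0.1],[0,0.5,0],[0,0.3,0],[0,0.2,0],[0,0,0]], fingers=[20,20,20,20,20])

```text
clock: 17.88
eef_pos: [0.6327, 0.1039, 0.0283]
eef_rot: [-1.57, 0.001, -3.063]
ft_force: [-0.2, 0.1, -1.2]
finger_gap: 0.0388
```

```bash
python3 go.py 632.5 104.4 28.4 4.8
```

```text
clock 17.88 pos [632.7 103.9  28.3] yaw 4.53 gap 38.8 F [-0.2  0.1 -1.2]
twist [-0.03 -0.27 -0.08] travel before twist [ 0.02 -0.01 -0.05] after twist [ 0.02 -0.01 -0.05]
```

step_arm(twist=[[0,0,0],[0,0,0],[0,0,0],[0,0,0],[0,0,0],[0,0,0],[0,0,0],[0,0,0],[0,0,0],[0,0,0],[0,0,0],[0,0,0],[0,0,0],[0,0,0],[0,0,0]], travel=[[0,0.1,0],[0,0,0],[0,0,0],[0,0,0],[0,-2,0],[0,-5,0],[0,-5,0],[0,-5,0],[4.5,-1,-0.4],[4.5,-1,-0.4],[4.5,-1,-0.4],[4.5,-1,-0.4],[4,0,-0.4],[2,0,0],[0,0,0]], fingers=[20,65,65,65,65,65,65,65,65,65,65,65,65,65,65])

```text
clock: 19.75
eef_pos: [0.3874, 0.105, 0.2561]
eef_rot: [-1.568, 0.027, -3.063]
ft_force: [-0.2, -0.2, -1.1]
finger_gap: 0.0554
```

```bash
python3 tr.py w16; python3 - <<'E'
from bench import *
import cv2
im=get_image("top")["color"];cv2.imwrite("pics/top1.png",cv2.resize(im[95:305,150:500],None,fx=2.2,fy=2.2,interpolation=cv2.INTER_CUBIC))
E
```

```text
{'clock': 19.75, 'eef_pos': [0.3874, 0.105, 0.2561], 'eef_rot': [-1.568, 0.0267, -3.0626], 'ft_force': [-0.2254, -0.1839, -1.0505], 'finger_gap': 0.0554}
cam [0.459 0.111 0.401]
cyan (288, 87, 67, 85) z18 [441.7 103. ] 97.3 41.7 yaw -25.1
   z48 [443.1 103.6] [38.4 89.7]
yellow (482, 92, 46, 81) z18 [ 456.  -122.4] 96.6 42.1 yaw 5.4
   z48 [ 456.3 -104.1] [89.  38.8]
black (58, 142, 66, 88) z18 [344.4 390.9] 117.2 74.1 yaw -1.9
   z48 [353.4 369. ] [ 68.3 108. ]
```

View pics/w16.png

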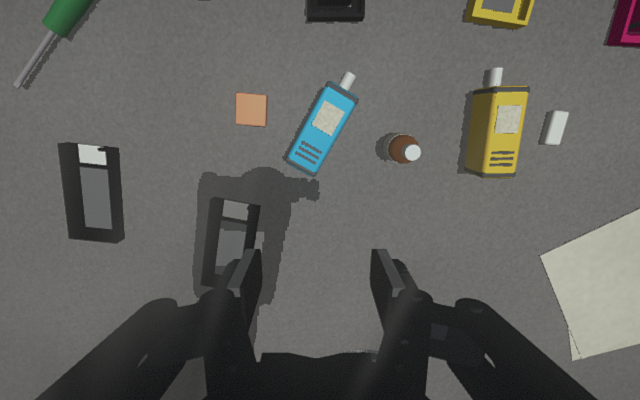

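View pics/top1.png

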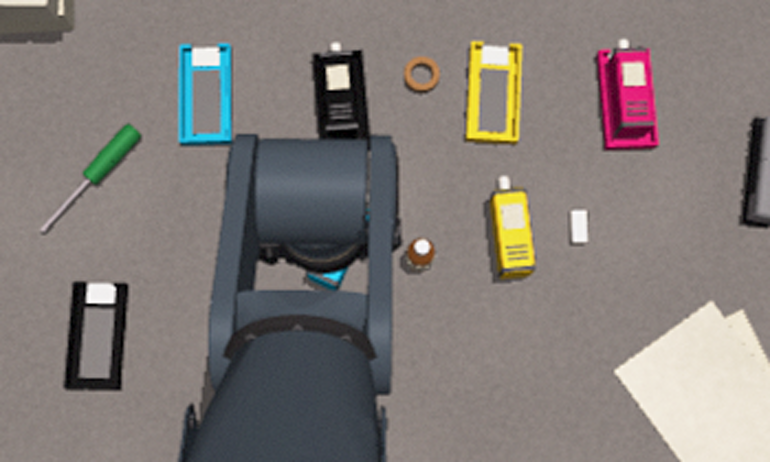

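Both placed cartridges look right in the top view, allowing for parallax. Cyan cartridge: centre (443, 103.6) mm, yaw -25°. The bottle is at (402,150), clear of the path. I'll aim with the opening at 60%.

```bash
python3 go.py 443 103.6 110 -25.1
```

```text
clock 19.85 pos [389.8 104.9 256.1] yaw 4.52 gap 55.3 F [-0.4 -0.1  0.5]
twist [ 0.26 29.61 -1.64] travel before twist [-4.88 14.76  0.5 ] after twist [-4.88 14.61 -2.14]
```

step_arm(twist=[[0.1,9.8,-0.5],[0.1,9.8,-0.5],[0,9.6,-0.6],[0,0,0],[0,0,0],[0,0,0],[0,0,0]], travel=[[0,2,0],[0,3,0],[0,3,0],[-2,2.5,-1],[-1,2,-0.7],[-0.5,1,-0.3],[0,0,0]], fingers=[65,65,65,65,65,65,65])

```text
clock: 20.72
eef_pos: [0.4482, 0.107, 0.119]
eef_rot: [-1.579, 0.015, 2.692]
ft_force: [-1.1, 0.4, 0.1]
finger_gap: 0.0554
```

```bash
python3 go.py 443 103.6 60 -25.1
```

```text
clock 20.73 pos [448.2 107.  119. ] yaw -25.78 gap 55.4 F [-1.1  0.4  0.1]
twist [ 0.46 -0.67 -0.84] travel before twist [0.41 5.89 0.58] after twist [0.33 5.9  0.53]
```

step_arm(twist=[[0.4,-0.6,-0.7],[0,0,0],[0,0,0],[0,0,0]], travel=[[0.2,1.5,0.3],[0.1,2,0.2],[0,1.5,0],[0,0,0]], fingers=[68,68,68,68])

```text
clock: 21.22
eef_pos: [0.4434, 0.1034, 0.0682]
eef_rot: [-1.572, 0.004, 2.704]
ft_force: [0.8, 0.1, 0.3]
finger_gap: 0.0582
```

```bash
python3 go.py 443 103.6 25 -25.1; python3 inhand.py w17
```

```text
clock 21.23 pos [443.4 103.4  68.2] yaw -25.07 gap 58.2 F [0.8 0.1 0.3]
twist [ 0.07  0.03 -0.2 ] travel before twist [0.06 4.32 0.01] after twist [ 0.05  4.32 -0.  ]
```

View pics/w17.png

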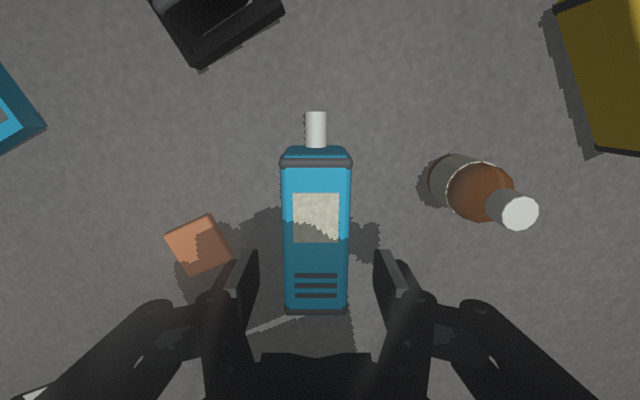

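```bash
python3 - <<'E'
from bench import *
from h import *
from scipy.spatial.transform import Rotation as R
s=state();d=get_image("wrist");Rt=R.from_euler("xyz",s["eef_rot"])
for uv,z in [((232,258),.01),((212,214),.01),((180,275),.01),((430,160),0.0),((430,200),0.)]:
    P=cast(d,uv,z)[0];print(uv,np.round(P*1000,1),"tool mm",np.round(Rt.inv().apply(P-s["eef_pos"])*1000,1))
E
```

```text
(232, 258) [442.4 171.6  10. ] tool mm [ 30.4  58.6 -61.1]
(212, 214) [478.2 167.3  10. ] tool mm [ -4.   58.8 -72.3]
(180, 275) [446.5 214.1  10. ] tool mm [  44.6   58.7 -101.3]
(430, 160) [446.6  13.5   0. ] tool mm [-40.4  68.7  80.4]
(430, 200) [418.8  22.9   0. ] tool mm [-11.3  68.6  83.6]
```

Both are clear: the peach block is at least 61 mm away laterally and the bottle at least 80 mm, while the finger backs reach about 44 mm. Going down to grip.

step_arm(twist=[[0,0,0],[0,0,0],[0,0,0],[0,0,0],[0,0,0],[0,0,0],[0,0,0]], travel=[[0,1.6,0],[0,1.7,0],[0,0.9,0],[0,0,0],[0,0,0],[0,0,0],[0,0,0]], fingers=[68,68,68,68,20,20,20])

```text
clock: 22.2
eef_pos: [0.4474, 0.1035, 0.0303]
eef_rot: [-1.577, 0.014, 2.705]
ft_force: [-0.3, 0.0, -2.9]
finger_gap: 0.0388
```

```bash
python3 go.py 443 103.6 25 -25.1
```

```text
clock 22.2 pos [447.4 103.5  30.3] yaw -25.01 gap 38.8 F [-0.3  0.  -2.9]
twist [ 0.33  0.09 -0.79] travel before twist [0.41 0.52 0.18] after twist [0.4  0.53 0.17]
```

```bash
python3 go.py 443 103.6 25 -25.1; python3 inhand.py w18; python3 - <<'E'
from bench import *
import cv2
im=get_image("side")["color"];cv2.imwrite("pics/side1.png",cv2.resize(im[120:300,180:440],None,fx=3,fy=3,interpolation=cv2.INTER_CUBIC))
E
```

```text
clock 22.2 pos [447.4 103.5  30.3] yaw -25.01 gap 38.8 F [-0.3  0.  -2.9]
twist [ 0.33  0.09 -0.79] travel before twist [0.41 0.52 0.18] after twist [0.4  0.53 0.17]
```

View pics/w18.png

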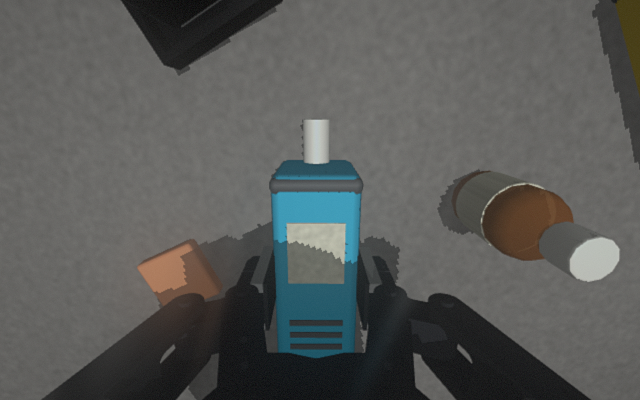

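View pics/side1.png

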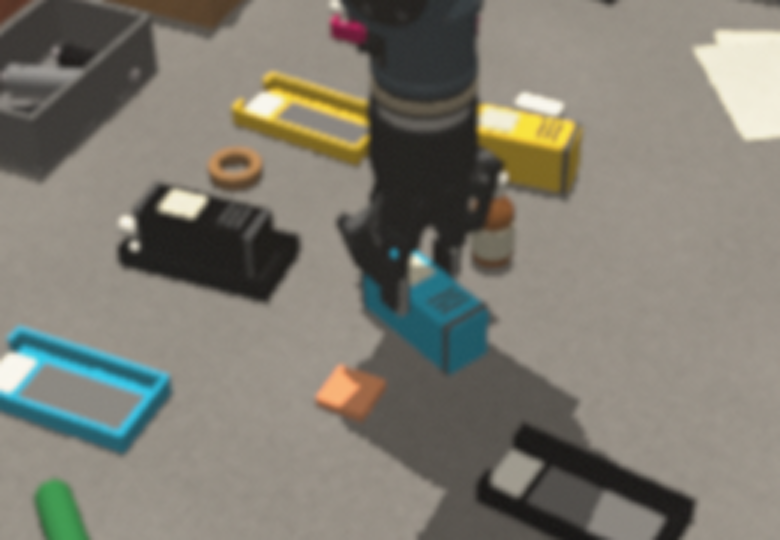

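The cyan cartridge is gripped higher than I planned (TCP at 30 mm). I'll regrip about 5 mm lower so the hold is firm.

step_arm(twist=[[0,0,0],[0,0,0],[0,0,0],[0.2,0,-0.5],[0,0,0],[0,0,0]], travel=[[0,0.15,0],[0,0,0],[0,0,0],[0.1,0.2,0],[0,0.1,0],[0,0,0]], fingers=[20,68,68,68,68,68])

```text
clock: 23.05
eef_pos: [0.447, 0.104, 0.0268]
eef_rot: [-1.573, 0.006, 2.705]
ft_force: [-0.1, -0.4, 1.2]
finger_gap: 0.0579
```

```bash
python3 go.py 443 103.6 25 -25.1; python3 inhand.py w19
```

```text
clock 23.05 pos [447.  104.   26.8] yaw -25.0 gap 57.9 F [-0.1 -0.4  1.2]
twist [ 0.15  0.1  -0.34] travel before twist [0.35 0.18 0.2 ] after twist [0.35 0.18 0.21]
```

View pics/w19.png

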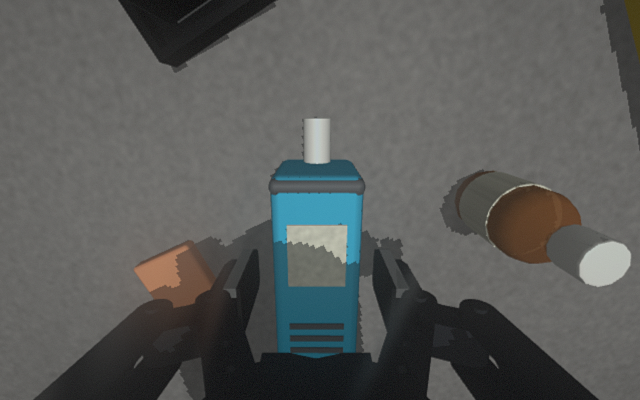

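step_arm(twist=[[0,0,0],[0,0,0],[0,0,0],[0,0,0]], travel=[[0.15,0.2,0],[0,0,0],[0,0,0],[0,0,0]], fingers=[68,20,20,20])

```text
clock: 23.6
eef_pos: [0.4455, 0.1046, 0.0249]
eef_rot: [-1.573, 0.006, 2.705]
ft_force: [-0.4, 0.4, -0.7]
finger_gap: 0.0391
```

```bash
python3 go.py 443 103.6 25 -25.1; python3 - <<'E'
from bench import *
from h import *
d=get_image("wrist");cv2.imwrite("pics/w20.png",d["color"])
im=d["color"];col=im[100:230,316].astype(int)
for i in range(0,130,3):
    if abs(col[i]-col[max(i-3,0)]).sum()>40: print(100+i,col[i])
E
```

```text
clock 23.6 pos [445.5 104.6  24.9] yaw -24.99 gap 39.1 F [-0.4  0.4 -0.7]
twist [ 0.15  0.11 -0.35] travel before twist [ 0.18 -0.01  0.19] after twist [ 0.18 -0.01  0.19]
115 [184 182 175]
118 [200 197 189]
163 [90 79 43]
175 [152 128  54]
178 [81 80 77]
190 [149 129  62]
193 [183 155  63]
223 [151 166 168]
226 [166 182 180]
```

View pics/w20.png

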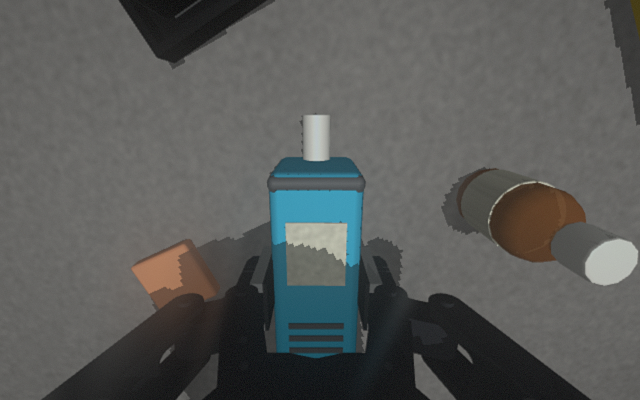

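step_arm(twist=[[0,0,0],[0,0,0],[0,0,0],[0,-8.9,0],[0,-8.9,0],[0,-8.9,0],[0,0,0],[0,0,0],[0,0,0],[0,0,0],[0,0,0],[0,0,0],[0,0,0],[0,0,0]], travel=[[0,-1,0],[0,-4,0],[0,-4,0],[0,-3,0],[0,-1,0],[0,0,0],[-3.4,0,-2.8],[-3.4,0,-2.8],[-3.4,0,-2.8],[-3.4,0,-2.8],[-3.4,0,-2.8],[-2,0,-1.5],[-1,0,-0.6],[0,0,0]], fingers=[20,20,20,20,20,20,20,20,20,20,20,20,20,20])

```text
clock: 25.4
eef_pos: [0.6332, 0.2786, 0.1587]
eef_rot: [-1.569, -0.009, -3.097]
ft_force: [-0.3, -0.1, -2.4]
finger_gap: 0.0387
```

```bash
python3 go.py 643 273 60 1.7; python3 inhand.py w21
```

```text
clock 25.4 pos [633.2 278.6 158.7] yaw 2.54 gap 38.7 F [-0.3 -0.1 -2.4]
twist [-0.1   0.84  0.5 ] travel before twist [-1.05  9.87  0.59] after twist [-0.97  9.87  0.59]
```

View pics/w21.png

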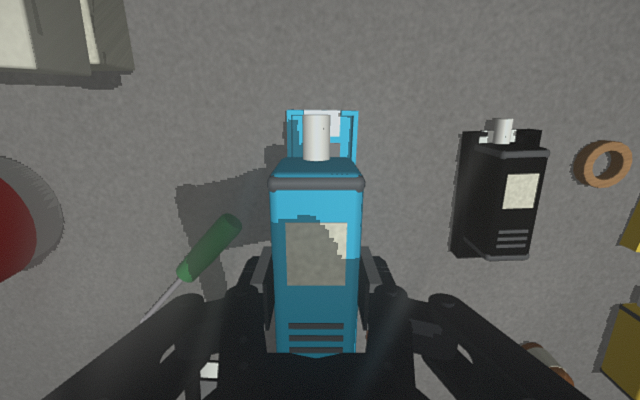

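step_arm(twist=[[0,0.5,0.3],[0,0,0],[0,0,0],[0,0,0],[0,0,0]], travel=[[-0.4,2.5,0.2],[-0.3,3.5,0.1],[0,2.5,0],[0,1,0],[0,0,0]], fingers=[20,20,20,20,20])

```text
clock: 26.08
eef_pos: [0.6347, 0.2708, 0.0632]
eef_rot: [-1.567, -0.009, -3.11]
ft_force: [0.3, -0.3, -3.0]
finger_gap: 0.0388
```

```bash
python3 go.py 643 273 29 1.7; python3 inhand.py w22
```

```text
clock 26.07 pos [634.7 270.8  63.2] yaw 1.84 gap 38.8 F [ 0.3 -0.3 -3. ]
twist [-0.23  0.14  0.54] travel before twist [-0.86  3.42 -0.21] after twist [-0.83  3.42 -0.2 ]
```

View pics/w22.png

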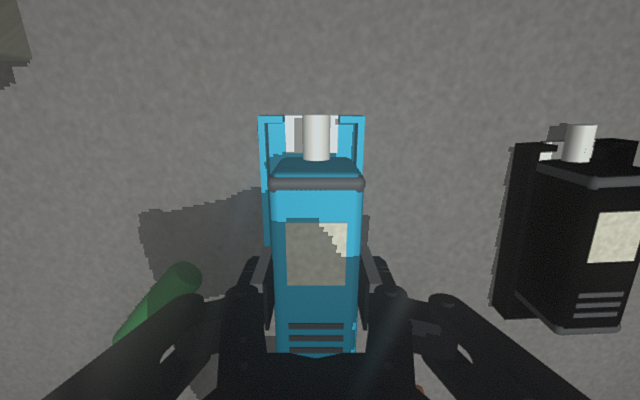

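step_arm(twist=[[0,0,0.2],[0,0,0],[0,0,0],[0,0,0]], travel=[[-0.7,0.6,-0.2],[0,0.9,0],[0,0.5,0],[0,0,0]], fingers=[20,20,20,20])

```text
clock: 26.62
eef_pos: [0.6444, 0.2738, 0.0455]
eef_rot: [-1.568, 0.001, -3.109]
ft_force: [-0.3, -0.3, -3.0]
finger_gap: 0.0384
```

```bash
python3 go.py 643 273 29 1.7; python3 inhand.py w23
```

```text
clock 26.62 pos [644.4 273.8  45.5] yaw 1.85 gap 38.4 F [-0.3 -0.3 -3. ]
twist [-0.15  0.15 -0.05] travel before twist [0.15 1.65 0.07] after twist [0.15 1.65 0.07]
```

View pics/w23.png

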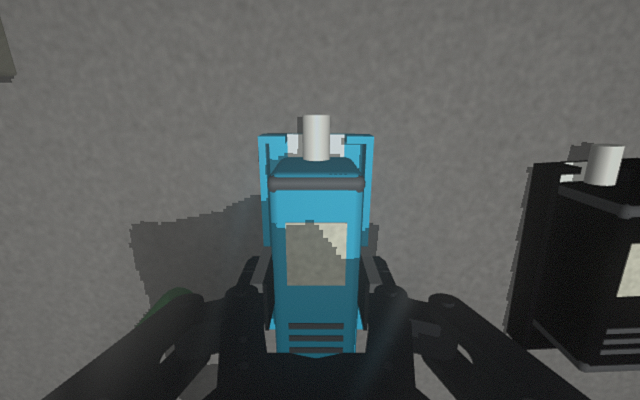

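Cyan is centred over its tray. The green screwdriver handle at (170,298) is near the left finger in this view, so I'll check the clearance before going lower.

```bash
python3 - <<'E'
from bench import *
from h import *
from scipy.spatial.transform import Rotation as R
s=state();d=get_image("wrist");Rt=R.from_euler("xyz",s["eef_rot"])
for uv in [(190,290),(175,290),(150,300)]:
    P=cast(d,uv,.025)[0];print(uv,np.round(P*1000,1),"tool mm",np.round(Rt.inv().apply(P-s["eef_pos"])*1000,1))
E
```

```text
(190, 290) [609.6 350.3  25. ] tool mm [ 32.4  20.5 -77.6]
(175, 290) [609.3 359.6  25. ] tool mm [ 32.4  20.5 -86.9]
(150, 300) [601.6 376.   25. ] tool mm [  39.6   20.5 -103.5]
```

It is 78 mm away laterally, so there is room. Lowering.

step_arm(twist=[[0,0,0],[0,0,0],[0,0,0],[0,0,0],[0,0,0]], travel=[[0.15,0.5,0.05],[0,0.6,0],[0,0.4,0],[0,0.2,0],[0,0,0]], fingers=[20,20,20,20,20])

```text
clock: 27.35
eef_pos: [0.6432, 0.2734, 0.0292]
eef_rot: [-1.568, 0.002, -3.109]
ft_force: [0.2, -0.0, -1.7]
finger_gap: 0.0385
```

```bash
python3 go.py 643 273 28.9 1.7
```

```text
clock 27.35 pos [643.2 273.4  29.2] yaw 1.86 gap 38.5 F [ 0.2 -0.  -1.7]
twist [-0.14  0.16 -0.12] travel before twist [0.03 0.03 0.03] after twist [0.03 0.03 0.03]
```

step_arm(twist=[[0,0,0],[0,0,0],[0,0,0],[0,0,0],[0,0,0],[0,0,0],[0,0,0],[0,0,0],[0,0,0],[0,0,0],[0,0,0],[0,0,0],[0,0,0],[0,0,0],[0,0,0],[0,0,0],[0,0,0],[0,0,0]], travel=[[0,0.1,0],[0,0,0],[0,0,0],[0,0,0],[0,-2,0],[0,-5,0],[0,-5,0],[0,-5,0],[3.4,-0.7,4.7],[3.4,-0.7,4.7],[3.4,-0.7,4.7],[3.4,-0.7,4.7],[3.4,-0.7,4.7],[3.4,-0.7,4.7],[3.4,-0.7,4.7],[2,0,3],[0.8,0,1],[0,0,0]], fingers=[20,65,65,65,65,65,65,65,65,65,65,65,65,65,65,65,65,65])

```text
clock: 29.6
eef_pos: [0.389, -0.1148, 0.2706]
eef_rot: [-1.559, 0.042, -3.107]
ft_force: [-0.4, -0.2, 0.2]
finger_gap: 0.0555
```

```bash
python3 tr.py w24; python3 go.py 456 -105 110 5.3
```

```text
{'clock': 29.6, 'eef_pos': [0.389, -0.1148, 0.2706], 'eef_rot': [-1.5592, 0.0424, -3.1072], 'ft_force': [-0.4285, -0.2227, 0.1926], 'finger_gap': 0.0555}
cam [ 0.459 -0.111  0.416]
black (586, 5, 54, 212) z18 [ 473.2 -517. ] 257.0 58.2 yaw 0.5
   z48 [ 472.1 -486.4] [237.7  53.8]
black (582, 0, 52, 120) z18 [ 540.  -465.3] 133.5 27.8 yaw -2.6
   z48 [ 533.8 -438.7] [ 25.7 123.4]
black (526, 0, 73, 124) z18 [ 536.7 -410.2] 141.2 44.6 yaw -5.8
   z48 [ 530.8 -387.7] [ 41.3 130.6]
black (106, 0, 65, 26) z18 [572.2  93.3] 71.5 25.6 yaw -87.9
   z48 [563.7  77.9] [23.7 66.1]
clock 29.65 pos [ 389.4 -114.5  270.6] yaw 2.03 gap 55.6 F [ 0.8 -0.6  0.3]
twist [-0.73 -3.29 -2.41] travel before twist [-6.01 16.32 -0.9 ] after twist [-6.72 16.06 -0.33]
```

View pics/w24.png

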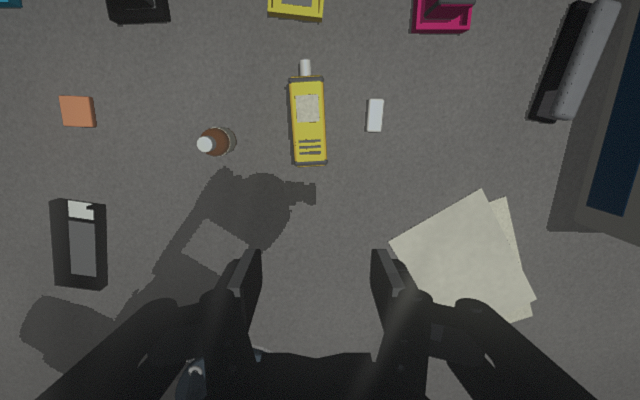

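The yellow cartridge is at (307,120). My hue mask was too tight for it, so I'll loosen it.

```bash
python3 - <<'E'
from bench import *
from h import *
d=get_image("wrist");im=d["color"];hsv=cv2.cvtColor(im,cv2.COLOR_BGR2HSV);print(hsv[130,305],hsv[90,325-30])
m=cv2.inRange(hsv,(18,120,90),(35,255,255));m[:40]=0
cs,_=cv2.findContours(m,cv2.RETR_EXTERNAL,cv2.CHAIN_APPROX_NONE);c=max(cs,key=cv2.contourArea);print(cv2.boundingRect(c))
P=cast(d,c[:,0,:],.048)[:,:2]*1000;print(cv2.minAreaRect(P.astype(np.float32)))
P=cast(d,[(232,140)],.0)*1000;print(P)
E
```

```text
[ 28 150 179] [ 29 148 177]
(289, 81, 38, 81)
((456.3661193847656, -106.05402374267578), (90.0082778930664, 38.96458053588867), 5.241005897521973)
[[430.08028383  -3.90567932   0.        ]]
```

step_arm(twist=[[-0.6,-3,-2],[0,0,0],[0,0,0],[0,0,0],[0,0,0],[0,0,0]], travel=[[0,2,0],[-2,4,-0.1],[-2,4,-0.1],[-1,3,0],[-0.5,1.5,0],[0,0,0]], fingers=[68,68,68,68,68,68])

```text
clock: 30.45
eef_pos: [0.4537, -0.1041, 0.1243]
eef_rot: [-1.564, 0.014, -3.042]
ft_force: [-0.3, -0.9, -0.2]
finger_gap: 0.0582
```

```bash
python3 go.py 456.4 -106 60 5.2
```

```text
clock 30.45 pos [ 453.7 -104.1  124.3] yaw 5.68 gap 58.2 F [-0.3 -0.9 -0.2]
twist [-0.38  0.48 -0.81] travel before twist [-0.16  6.44  0.17] after twist [-0.25  6.43  0.21]
```

step_arm(twist=[[-0.3,0.4,-0.7],[0,0,0],[0,0,0],[0,0,0]], travel=[[0,2,0.1],[-0.1,2.5,0.1],[0,1.5,0],[0,0,0]], fingers=[68,68,68,68])

```text
clock: 30.95
eef_pos: [0.4582, -0.1069, 0.0678]
eef_rot: [-1.564, 0.01, -3.048]
ft_force: [-0.5, -0.9, -0.1]
finger_gap: 0.0583
```

```bash
python3 go.py 456.4 -106 25 5.2; python3 inhand.py w25
```

```text
clock 30.95 pos [ 458.2 -106.9   67.8] yaw 5.36 gap 58.3 F [-0.5 -0.9 -0.1]
twist [-0.36  0.16 -0.55] travel before twist [ 0.21  4.28 -0.13] after twist [ 0.17  4.28 -0.11]
```

View pics/w25.png

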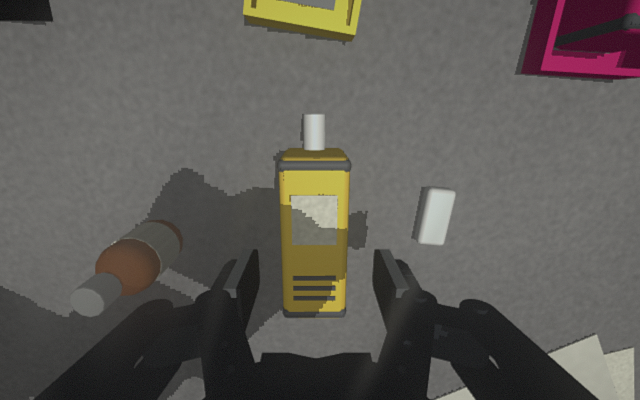

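The yellow cartridge is centred between the fingers. The bottle at (130,262) is about 110 mm to the side. Descending to grip.

step_arm(twist=[[0,0,-0.3],[0,0,0],[0,0,0],[0,0,0],[0,0,0]], travel=[[0.1,1.6,-0.1],[0,1.7,0],[0,0.8,0],[0,0.2,0],[0,0,0]], fingers=[68,68,68,68,68])

```text
clock: 31.62
eef_pos: [0.4598, -0.1072, 0.0259]
eef_rot: [-1.56, 0.01, -3.048]
ft_force: [0.1, -0.6, 0.0]
finger_gap: 0.0583
```

```bash
python3 go.py 456.4 -106 25 5.2
```

```text
clock 31.62 pos [ 459.8 -107.2   25.9] yaw 5.37 gap 58.3 F [ 0.1 -0.6  0. ]
twist [-0.59  0.17 -0.59] travel before twist [ 0.33  0.08 -0.16] after twist [ 0.33  0.09 -0.15]
```

step_arm(twist=[[-0.3,0,0],[0,0,0],[0,0,0],[0,0,0]], travel=[[0.2,0.05,-0.1],[0,0,0],[0,0,0],[0,0,0]], fingers=[68,20,20,20])

```text
clock: 32.12
eef_pos: [0.4579, -0.1065, 0.0262]
eef_rot: [-1.565, 0.012, -3.048]
ft_force: [-0.2, -0.1, -2.1]
finger_gap: 0.0389
```

```bash
python3 go.py 456.4 -106 25 5.2; python3 inhand.py w26
```

```text
clock 32.12 pos [ 457.9 -106.5   26.2] yaw 5.36 gap 38.9 F [-0.2 -0.1 -2.1]
twist [-0.32  0.16 -0.67] travel before twist [ 0.15  0.12 -0.06] after twist [ 0.15  0.12 -0.06]
```

View pics/w26.png

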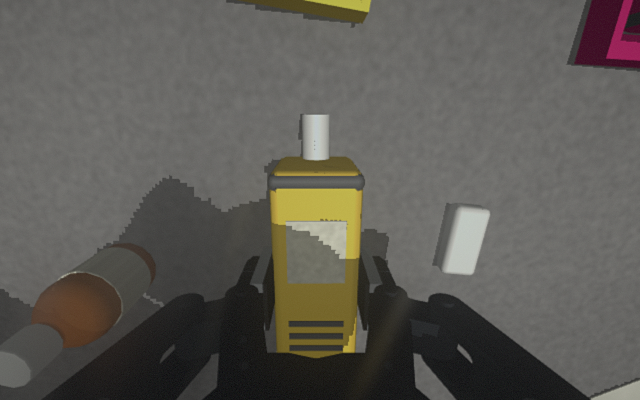

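step_arm(twist=[[0,0,0],[0,0,0],[0,0,0],[0,9,0],[0,0,0],[0,0,0],[0,0,0],[0,0,0],[0,0,0],[0,0,0],[0,0,0]], travel=[[0,-1,0],[0,-4,0],[0,-4,0],[0,-3,0],[0,-1,0],[-4.6,0,-0.7],[-4.6,0,-0.7],[-4.6,0,-0.7],[-3,0,-0.5],[-1.2,0,-0.2],[0,0,0]], fingers=[20,20,20,20,20,20,20,20,20,20,20])

```text
clock: 33.55
eef_pos: [0.6347, -0.0864, 0.1558]
eef_rot: [-1.571, -0.005, 3.089]
ft_force: [-0.4, 0.3, -2.2]
finger_gap: 0.0384
```

```bash
python3 go.py 643 -90 60 -3.8; python3 inhand.py w27
```

```text
clock 33.55 pos [634.7 -86.4 155.8] yaw -3.01 gap 38.4 F [-0.4  0.3 -2.2]
twist [0.03 0.79 0.3 ] travel before twist [-0.9   9.58  0.32] after twist [-0.85  9.58  0.3 ]
```

View pics/w27.png

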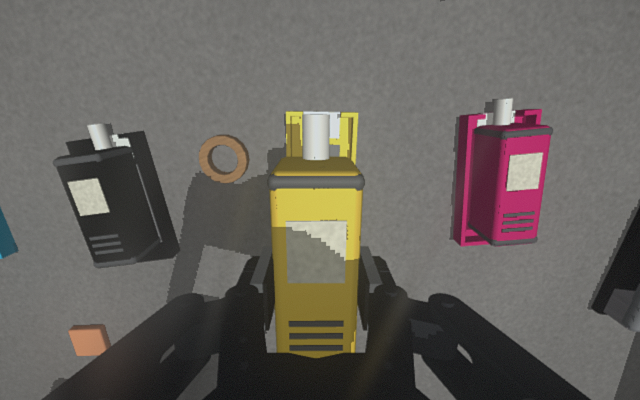

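step_arm(twist=[[0,0.5,0.2],[0,0,0],[0,0,0],[0,0,0],[0,0,0]], travel=[[-0.4,2.5,0.1],[-0.3,3.5,0.1],[0,2.5,0],[0,1,0],[0,0,0]], fingers=[20,20,20,20,20])

```text
clock: 34.22
eef_pos: [0.6329, -0.0893, 0.0591]
eef_rot: [-1.573, -0.01, 3.08]
ft_force: [0.7, -0.2, -1.8]
finger_gap: 0.0389
```

```bash
python3 go.py 643 -90 30 -3.8; python3 inhand.py w28
```

```text
clock 34.23 pos [632.9 -89.3  59.1] yaw -3.53 gap 38.9 F [ 0.7 -0.2 -1.8]
twist [0.1  0.27 0.59] travel before twist [-1.04  2.9   0.01] after twist [-1.01  2.91  0.  ]
```

View pics/w28.png

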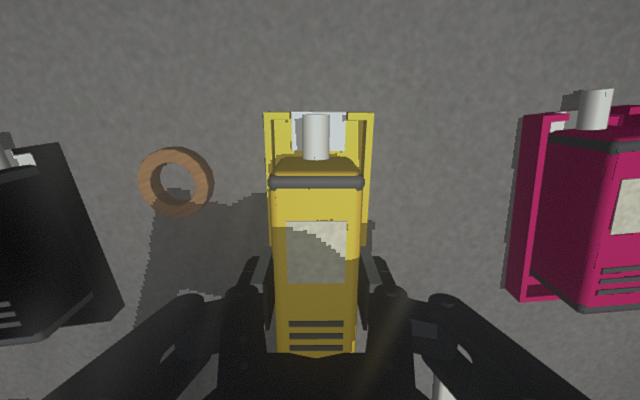

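step_arm(twist=[[0,0.1,0.2],[0,0,0],[0,0,0],[0,0,0]], travel=[[-0.5,0.2,0],[-0.4,0.5,0],[0,0.5,0],[0,0,0]], fingers=[20,20,20,20])

```text
clock: 34.78
eef_pos: [0.645, -0.0906, 0.05]
eef_rot: [-1.571, 0.0, 3.078]
ft_force: [0.5, -0.2, -1.9]
finger_gap: 0.0387
```

```bash
python3 go.py 643 -90 30 -3.8; python3 inhand.py w29
```

```text
clock 34.77 pos [645.  -90.6  50. ] yaw -3.62 gap 38.7 F [ 0.5 -0.2 -1.9]
twist [ 0.    0.18 -0.01] travel before twist [ 0.2   2.   -0.05] after twist [ 0.2   2.   -0.05]
```

View pics/w29.png

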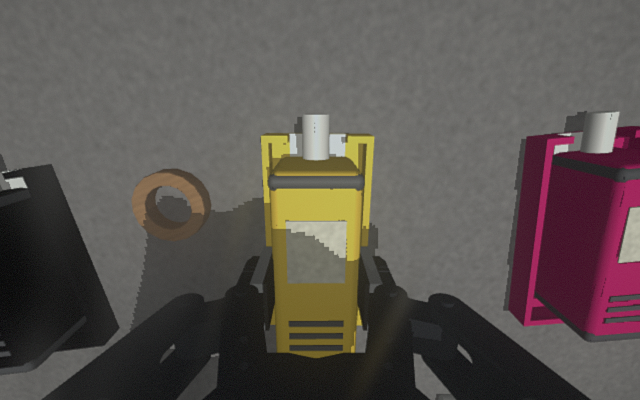

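Yellow is centred over its tray, with the nozzle between the two strip halves. Lowering.

step_arm(twist=[[0,0,0],[0,0,0],[0,0,0],[0,0,0],[0,0,0]], travel=[[0.15,0.6,0],[0,0.7,0],[0,0.4,0],[0,0.3,0],[0,0,0]], fingers=[20,20,20,20,20])

```text
clock: 35.45
eef_pos: [0.6434, -0.0905, 0.0308]
eef_rot: [-1.57, 0.0, 3.079]
ft_force: [0.8, 0.3, -1.9]
finger_gap: 0.0389
```

```bash
python3 go.py 643 -90 30 -3.8
```

```text
clock 35.45 pos [643.4 -90.5  30.8] yaw -3.6 gap 38.9 F [ 0.8  0.3 -1.9]
twist [-0.02  0.2  -0.03] travel before twist [ 0.04  0.08 -0.05] after twist [ 0.04  0.08 -0.05]
```

step_arm(twist=[[0,0,0],[0,0,0],[0,0,0]], travel=[[0,0.1,0],[0,0.1,0],[0,0,0]], fingers=[20,20,20])

```text
clock: 35.83
eef_pos: [0.6434, -0.0905, 0.0308]
eef_rot: [-1.57, 0.001, 3.079]
ft_force: [-0.3, 0.5, -1.8]
finger_gap: 0.0389
```

step_arm(twist=[[0,0,0],[0,0,0],[0,0,0]], travel=[[0,0.2,0],[0,0.2,0],[0,0,0]], fingers=[20,20,20])

```text
clock: 36.2
eef_pos: [0.6435, -0.0906, 0.0308]
eef_rot: [-1.569, 0.002, 3.079]
ft_force: [0.6, -0.6, -2.2]
finger_gap: 0.0389
```

step_arm(twist=[[0,0,0],[0,0,0]], travel=[[0,0.4,0],[0,0,0]], fingers=[20,20])

```text
clock: 36.45
eef_pos: [0.6438, -0.0906, 0.0309]
eef_rot: [-1.569, 0.003, 3.08]
ft_force: [0.4, -0.5, -3.1]
finger_gap: 0.0385
```

```bash
python3 go.py 643 -90 30 -3.8; python3 inhand.py w30;python3 - <<'E'
from bench import *
import cv2
im=get_image("side")["color"];cv2.imwrite("pics/side2.png",cv2.resize(im[90:230,220:400],None,fx=4.2,fy=4.2,interpolation=cv2.INTER_CUBIC))
E
```

```text
clock 36.45 pos [643.8 -90.6  30.9] yaw -3.54 gap 38.5 F [ 0.4 -0.5 -3.1]
twist [-0.12  0.26 -0.15] travel before twist [ 0.08  0.09 -0.06] after twist [ 0.08  0.09 -0.06]
```

View pics/side2.png

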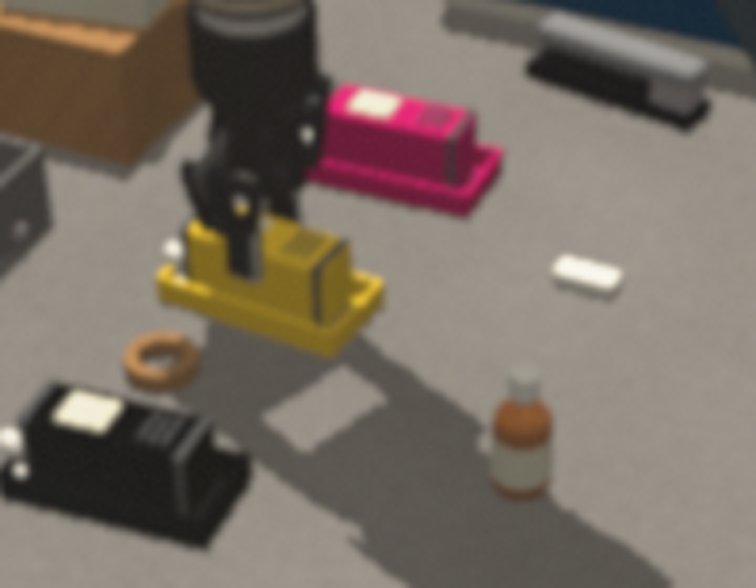

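View pics/w30.png

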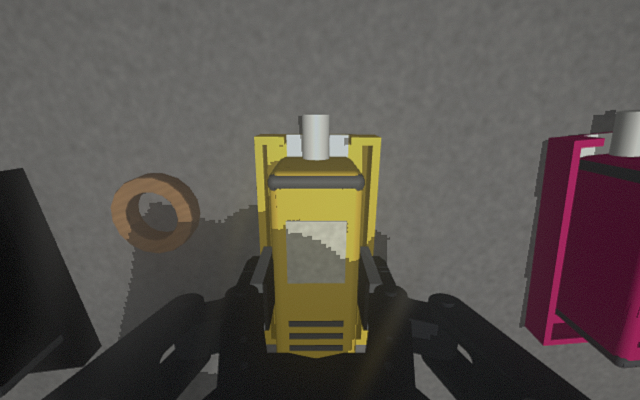

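The yellow cartridge is down: more down-commands don't move it, and the side view shows it seated at the same depth as the others. I'll release it, rise and look.

step_arm(twist=[[0,0,0],[0,0,0],[0,0,0],[0,0,0],[0,0,0],[0,0,0],[0,0,0],[0,0,0],[0,0,0],[0,0,0],[0,0,0]], travel=[[0,0,0],[0,0,0],[0,0,0],[0,-2,0],[0,-5,0],[0,-5,0],[0,-5,0],[2,-5,0],[3,-4,-3],[2,-2,-4],[0,0,0]], fingers=[65,65,65,65,65,65,65,65,65,65,65])

```text
clock: 37.92
eef_pos: [0.5774, -0.0152, 0.327]
eef_rot: [-1.568, 0.013, 3.078]
ft_force: [0.2, 0.1, -0.1]
finger_gap: 0.0552
```

```bash
python3 inhand.py w31; python3 go.py 560 0 300 0;python3 - <<'E'
from bench import *
import cv2
im=get_image("side")["color"];cv2.imwrite("pics/side3.png",cv2.resize(im[90:290,150:410],None,fx=3,fy=3,interpolation=cv2.INTER_CUBIC))
im=get_image("top")["color"];cv2.imwrite("pics/top3.png",cv2.resize(im[95:305,150:500],None,fx=2.2,fy=2.2,interpolation=cv2.INTER_CUBIC))
E
```

```text
clock 37.98 pos [577.9 -16.5 326.2] yaw -3.72 gap 55.7 F [-0.9  0.4 -0.1]
twist [-0.25 -3.72 -0.73] travel before twist [ 1.93  2.59 -1.55] after twist [ 1.79  2.62 -1.65]
```

View pics/w31.png

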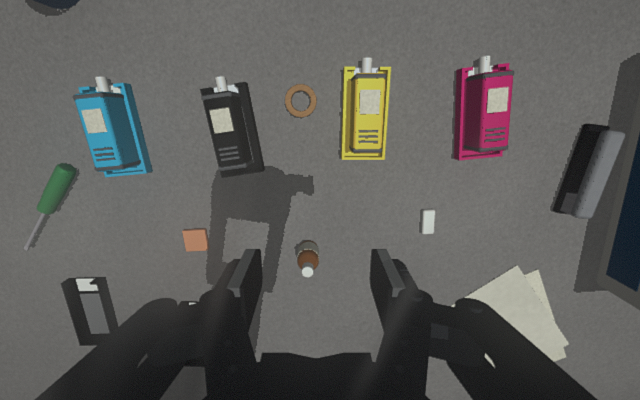

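View pics/side3.png

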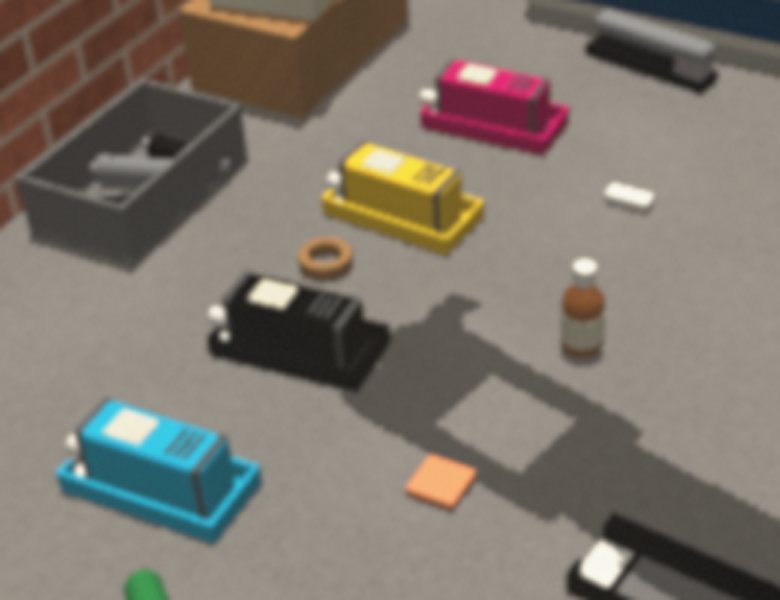

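View pics/top3.png

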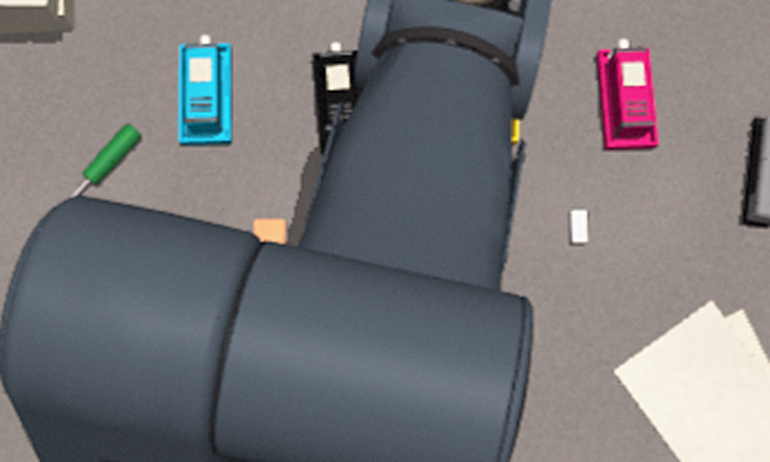

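The wrist view shows all four cartridges in their trays, with nozzles out at (104,85), (221,84), (367,66) and (485,65). The bottle is upright at (308,258). As a numeric check I'll triangulate the paper labels from the wrist and side views for height and offset.

```bash
python3 - <<'E'
from bench import *
from h import *
w=get_image("wrist");s=get_image("side")
T={"cyan":(641,273,1.7),"black":(630.5,104.2,4.8),"yellow":(641,-90,-3.8),"magenta":(632,-258.5,2)}
sp={"cyan":(194,232),"black":(241,188),"yellow":(277,143),"magenta":(309,114)}
wp={"cyan":(94,121),"black":(222,121),"yellow":(369,102),"magenta":(498,99)}
def blob(d,p,h):
    im=d["color"];x,y=p;g=cv2.cvtColor(im,cv2.COLOR_BGR2HSV)[y-h:y+h,x-h:x+h].astype(int)
    m=((g[...,1]<75)&(g[...,2]>120)).astype(np.uint8)
    n,l,st,c=cv2.connectedComponentsWithStats(m);k=1+np.argmin(np.linalg.norm(c[1:]-h,axis=1)+1000*(st[1:,4]<15));return c[k]+[x-h,y-h],st[k,4]
def ray(d,uv):
    c=campos(d);q=cast(d,uv,0)[0];return c,(q-c)/np.linalg.norm(q-c)
for n in T:
    a,na=blob(w,wp[n],20);b,nb=blob(s,sp[n],14)
    c1,r1=ray(w,a);c2,r2=ray(s,b)
    t=np.linalg.lstsq(np.c_[r1,-r2],c2-c1,rcond=None)[0];P=((c1+r1*t[0])+(c2+r2*t[1]))/2*1000;gap=np.linalg.norm(c1+r1*t[0]-c2-r2*t[1])*1000
    x,y,A=T[n];A=np.radians(A);Q=cast(w,a,.052)[0]*1000;e=Q[:2]-[x,y];rel=[e@[np.cos(A),np.sin(A)],e@[-np.sin(A),np.cos(A)]]
    print(n,na,nb,"tri",np.round(P,1),"gap",round(gap,1),"label in tray frame @z52",np.round(rel,1))
E
python3 - <<'E'
import cv2
im=cv2.imread("pics/w31.png");cv2.imwrite("pics/w31c.png",cv2.resize(im[40:190,60:540],(790,247),interpolation=cv2.INTER_CUBIC))
a=cv2.imread("pics/side0.png")[150:230,320:370];cv2.imwrite("pics/b0.png",cv2.resize(a,None,fx=5,fy=5))
E
```

```text
cyan 476 138 tri [658.6 274.1  52.8] gap 1.7 label in tray frame @z52 [16.9  0.6]
black 471 336 tri [649.9 102.2  66.5] gap 4.9 label in tray frame @z52 [17.1 -0.3]
yellow 488 54 tri [659.3 -90.6  53.7] gap 2.2 label in tray frame @z52 [17.5 -0.3]
magenta 498 401 tri [ 647.9 -243.7   82.2] gap 6.4 label in tray frame @z52 [18.1 -0.5]
```

View pics/w31c.png

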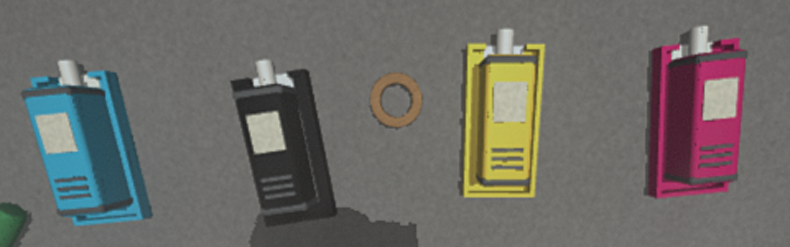

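The labels sit at the same place in every tray frame: 17–18 mm along and within 0.6 mm across, so all four are centred. The triangulated heights for cyan and yellow are 53 and 54 mm against 52 expected. The black and magenta heights are invalid, because their side-view blobs were too large (336 and 401 px against 138 and 54). I'll redo those two with a stricter threshold and check the bottle against the first picture.

```bash
python3 - <<'E'
from bench import *
from h import *
w=get_image("wrist");s=get_image("side")
def blob(d,p,h,vmin):
    im=d["color"];x,y=p;g=cv2.cvtColor(im,cv2.COLOR_BGR2HSV)[y-h:y+h,x-h:x+h].astype(int)
    m=((g[...,1]<75)&(g[...,2]>vmin)).astype(np.uint8)
    n,l,st,c=cv2.connectedComponentsWithStats(m);k=1+np.argmin(np.linalg.norm(c[1:]-h,axis=1)+1000*(st[1:,4]<15));return c[k]+[x-h,y-h],st[k,4]
def ray(d,uv):
    c=campos(d);q=cast(d,uv,0)[0];return c,(q-c)/np.linalg.norm(q-c)
for n,a,b in (("black",(222,121),(241,188)),("magenta",(498,99),(309,114))):
    a,na=blob(w,a,20,120);b,nb=blob(s,b,9,175)
    c1,r1=ray(w,a);c2,r2=ray(s,b);t=np.linalg.lstsq(np.c_[r1,-r2],c2-c1,rcond=None)[0]
    print(n,nb,b,np.round(((c1+r1*t[0])+(c2+r2*t[1]))*500,1))
def bot(im):
    h=cv2.cvtColor(im,cv2.COLOR_BGR2HSV)[150:230,320:372];m=cv2.inRange(h,(3,110,40),(16,255,220));M=cv2.moments(m,True);return M["m00"],M["m10"]/M["m00"]+320,M["m01"]/M["m00"]+150
print(bot(cv2.imread("pics/side0.png")),bot(s["color"]))
E
```

```text
black 92 [240.55434783 187.33695652] [648.5 105.6  52.7]
magenta 67 [308.98507463 113.6119403 ] [ 650.3 -256.3   55.5]
(110.0, 343.96363636363634, 190.58181818181816) (113.0, 343.9734513274336, 190.8141592920354)
```

```bash
python3 - <<'E'
from bench import *
print(close_job())
E
```

```text
the job is handed in; nothing more can be done
None
```

All four toner cartridges are in the cradles of their own colour, lying flat with the nozzle out through the end gap. I placed them in the order magenta, black, cyan, yellow, and the black one went into the black tray farthest from the base. The job was handed in at about 38 s with the gripper open and well clear of everything.

**Position:** in the last pictures all four labels sit 17–18 mm along their tray and within 0.6 mm of its centre line, so each cartridge is centred.

**Height:** label heights came out at 53 mm (cyan), 53 mm (black), 54 mm (yellow) and 55.5 mm (magenta), against 52 mm expected. I put the magenta excess down to camera calibration, because the side view shows it seated like the others.

**Bottle:** it is still standing, and its position in the side view moved by less than 0.3 px.

**What went wrong along the way:**
- The arm overshot by up to about 18 mm on some moves; I corrected each one before lowering.
- The first grip on the cyan cartridge was about 5 mm too high, so I set it down and gripped it again.
- The yellow cartridge stopped about 1 mm above the height I had predicted; extra downward steps did not move it, and the pictures show it seated.
- My first height readings for black (66.5 mm) and magenta (82 mm) were wrong because the label detection picked up background. I redid both with a stricter threshold.

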